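# Crate the biscuit tubs and clear the packing bench

## Task

Crate this batch of biscuits: first set the crate station's brake lever into its middle notch, and only then stand every sealed biscuit tub upright on the crate's floor; when all of them are in, throw the lever into the far notch to release the crate. Also put the stapler and the box knife into the open drawer and push it fully shut. Leave the steel check weight, the empty open tub and everything else where they are.

Things in the scene. Friction and masses are not known exactly. Their poses are not given: they have to be found in the camera images.
- tub1: sealed round clear tub full of golden biscuits with a flat white lid, 64 mm in diameter, 66 mm tall, about 160 g; origin at the centre of its underside, z up along its axis. May be absent
- tub2: sealed round clear tub full of golden biscuits with a flat white lid, 64 mm in diameter, 66 mm tall, about 160 g; origin at the centre of its underside, z up along its axis. May be absent
- tub3: sealed round clear tub full of golden biscuits with a flat white lid, 64 mm in diameter, 66 mm tall, about 160 g; origin at the centre of its underside, z up along its axis. May be absent
- tub4: sealed round clear tub full of golden biscuits with a flat white lid, 64 mm in diameter, 66 mm tall, about 160 g; origin at the centre of its underside, z up along its axis. May be absent
- tub5: sealed round clear tub full of golden biscuits with a flat white lid, 64 mm in diameter, 66 mm tall, about 160 g; origin at the centre of its underside, z up along its axis. May be absent
- crate: fixed open green crate on a low base, left on the bench: 340 (x) x 230 mm outside, walls 6 mm, inner floor 21 mm and rim 85 mm above the bench. Origin at bench level under its centre, x away from the robot, y to the left. The brake lever stands at its left (+y) side: pivot at x -20, y 162, z 40 mm in this frame, axis along y
- brake (a joint): angle of the brake lever (rad): 0 upright, positive leaning away from the robot. Three notches in its steel quadrant, each with a white index: near -0.45 (it starts about there), middle 0 (crate held for loading), far +0.45 (crate released); within 0.1 rad of a notch it is in it. Stops at -0.58 and +0.58; about 2 N at the grip moves it and it stays where left
- brake_grip (a point): centre of the lever's black cross grip, 120 mm from the pivot: a cylinder 24 mm in diameter and 50 mm long along the crate's y, ends free
- cab_drawer0 (a joint): how far the one white-fronted drawer is pulled out (m): 0 shut; starts 0.15 to 0.18 open; it slides along its unit's -x, roughly towards the robot. The grey unit is fixed on the right of the bench: 270 mm deep (x), 240 mm wide (y), 100 mm high
- drawer_in (a point): middle of the front edge of the drawer's inner floor (22 mm above the bench), moving with the drawer; x runs back into the unit, y to the left. Inside 225 (x) x 198 mm (y), sides 56 mm and front 66 mm above the floor. Pulled out by d mm, it is open from above from x = 0 to x = d - 6 mm; the unit's top covers the rest, with 66 mm of headroom
- cab_drawer0_handle (a point): middle of the drawer's bar handle, 35 mm in front of the drawer's front, 62 mm above the bench, bar 120 mm long along the unit's y
- stapler: black stapler lying on its base, 105 mm long along its x, 32 mm wide, 40 mm tall; origin at the centre of its underside, starts along the world x within 0.3 rad
- knife: grey box knife with its blade drawn in, lying flat, 112 mm long along its x, 28 mm wide, 18 mm thick; origin at the centre of its underside, starts along the world x within 0.3 rad
- check_weight: bystander: steel check weight, 1 kg, 48 mm in diameter, 75 mm tall with a knob on top, standing among the tubs; origin at the centre of its underside
- open_tub: bystander: empty clear tub without a lid, 64 mm in diameter, 66 mm tall; origin at the centre of its underside
- spray: bystander: white bottle, 64 mm in diameter, 160 mm tall; origin at the centre of its underside
- tape_roll: bystander: roll of tape lying flat, 104 mm in diameter, 48 mm high; origin at the centre of its underside
Things that resemble listed ones, but are neither listed nor needed, are in the scene too. Leave any purple or red look-alike of the stapler alone.

How it is judged:
On the way, in this order (a step that is already met when the one before it is completed fails the run):
1. the brake lever is in the middle notch, while no tub is in the crate (value of joint brake between -0.1 and 0.1 rad and not (x of tub1 in the frame of crate between -0.15 and 0.15 m and y of tub1 in the frame of crate between -0.095 and 0.095 m and z of tub1 in the frame of crate between 0.012 and 0.032 m and angle between tub1's own z axis and vertical below 0.15 rad) and not (x of tub2 in the frame of crate between -0.15 and 0.15 m and y of tub2 in the frame of crate between -0.095 and 0.095 m and z of tub2 in the frame of crate between 0.012 and 0.032 m and angle between tub2's own z axis and vertical below 0.15 rad) and not (x of tub3 in the frame of crate between -0.15 and 0.15 m and y of tub3 in the frame of crate between -0.095 and 0.095 m and z of tub3 in the frame of crate between 0.012 and 0.032 m and angle between tub3's own z axis and vertical below 0.15 rad) and not (x of tub4 in the frame of crate between -0.15 and 0.15 m and y of tub4 in the frame of crate between -0.095 and 0.095 m and z of tub4 in the frame of crate between 0.012 and 0.032 m and angle between tub4's own z axis and vertical below 0.15 rad) and not (x of tub5 in the frame of crate between -0.15 and 0.15 m and y of tub5 in the frame of crate between -0.095 and 0.095 m and z of tub5 in the frame of crate between 0.012 and 0.032 m and angle between tub5's own z axis and vertical below 0.15 rad)), for 0.3 s.
2. every tub present stands upright on the crate's floor, the lever still in the middle notch (x of tub1 in the frame of crate between -0.15 and 0.15 m and y of tub1 in the frame of crate between -0.095 and 0.095 m and z of tub1 in the frame of crate between 0.012 and 0.032 m and angle between each of tub1, tub2, tub3, tub4, tub5's own z axis and vertical below 0.15 rad and x of tub2 in the frame of crate between -0.15 and 0.15 m and y of tub2 in the frame of crate between -0.095 and 0.095 m and z of tub2 in the frame of crate between 0.012 and 0.032 m and x of tub3 in the frame of crate between -0.15 and 0.15 m and y of tub3 in the frame of crate between -0.095 and 0.095 m and z of tub3 in the frame of crate between 0.012 and 0.032 m and x of tub4 in the frame of crate between -0.15 and 0.15 m and y of tub4 in the frame of crate between -0.095 and 0.095 m and z of tub4 in the frame of crate between 0.012 and 0.032 m and x of tub5 in the frame of crate between -0.15 and 0.15 m and y of tub5 in the frame of crate between -0.095 and 0.095 m and z of tub5 in the frame of crate between 0.012 and 0.032 m and value of joint brake between -0.1 and 0.1 rad), for 0.3 s.
3. the lever is in the far notch, the tubs still standing in the crate (x of tub1 in the frame of crate between -0.15 and 0.15 m and y of tub1 in the frame of crate between -0.095 and 0.095 m and z of tub1 in the frame of crate between 0.012 and 0.032 m and angle between each of tub1, tub2, tub3, tub4, tub5's own z axis and vertical below 0.15 rad and x of tub2 in the frame of crate between -0.15 and 0.15 m and y of tub2 in the frame of crate between -0.095 and 0.095 m and z of tub2 in the frame of crate between 0.012 and 0.032 m and x of tub3 in the frame of crate between -0.15 and 0.15 m and y of tub3 in the frame of crate between -0.095 and 0.095 m and z of tub3 in the frame of crate between 0.012 and 0.032 m and x of tub4 in the frame of crate between -0.15 and 0.15 m and y of tub4 in the frame of crate between -0.095 and 0.095 m and z of tub4 in the frame of crate between 0.012 and 0.032 m and x of tub5 in the frame of crate between -0.15 and 0.15 m and y of tub5 in the frame of crate between -0.095 and 0.095 m and z of tub5 in the frame of crate between 0.012 and 0.032 m and value of joint brake above 0.35 rad), for 0.3 s.
At the end, for the whole second after the job is handed in: Every tub present stands upright (within 0.15 rad) and at rest on the crate's floor, the lever is in the far notch (beyond 0.35 rad), the stapler and the knife lie in the drawer, and the drawer is shut to within 12 mm (all of step 3 and linear speed of each of tub1, tub2, tub3, tub4, tub5, stapler, knife below 0.03 m/s and value of joint cab_drawer0 below 0.012 m and x of stapler in the frame of drawer_in between -0.002 and 0.227 m and y of stapler in the frame of drawer_in between -0.1 and 0.1 m and z of stapler in the frame of drawer_in between -0.01 and 0.05 m and x of knife in the frame of drawer_in between -0.002 and 0.227 m and y of knife in the frame of drawer_in between -0.1 and 0.1 m and z of knife in the frame of drawer_in between -0.01 and 0.05 m); the robot touches nothing.
It fails at once if the check weight is moved by more than 4 cm or tipped over (distance of check_weight from where it was at the start of the episode above 0.04 m or angle between check_weight's own z axis and vertical above 0.6 rad).
It fails at once if the empty open tub is moved by more than 4 cm or tipped over (distance of open_tub from where it was at the start of the episode above 0.04 m or angle between open_tub's own z axis and vertical above 0.6 rad).
It fails at once if the bottle is moved by more than 4 cm or tipped over (distance of spray from where it was at the start of the episode above 0.04 m or angle between spray's own z axis and vertical above 0.6 rad).
It fails at once if the tape roll is moved by more than 4 cm or tipped over (distance of tape_roll from where it was at the start of the episode above 0.04 m or angle between tape_roll's own z axis and vertical above 0.6 rad).
Of tub1, tub2, tub3, tub4, tub5 only 3 to 5 are there at a start; the rules pass over those that are not, and their reading is None.
At some moment in a run one of tub1, tub2, tub3, tub4, tub5, stapler, knife may be knocked a few centimetres aside while the robot is not near it.
It also fails if it takes over 210 s, if anything falls off the work surface, if the arm or the gripper's body presses on something with over 40 N, if the wrist force passes 120 N, or if a joint passes its speed limit or range.

## Robot

A 7-joint arm with a two-finger parallel gripper is mounted at the origin on the work surface. World frame = base frame: x ahead of the robot, y to its left, z up, the work surface at z = 0. Lengths are in m, angles in rad, forces in N, time in s.
With the tool pointing down it reaches from about 0.4 to 0.85 m from the base axis. Payload 10.4 kg.
Tool frame: the origin (TCP) lies at the very end of the fingers, on their centre line; the grasp point (between the pads) lies 19 mm behind it; z points along the fingers, y is the line along which they close (so a half turn about z gives the same grasp; the last joint's range is limited). The gripper opens to 85 mm and grips with 20 to 120 N. Pads are 22 mm wide; open, the fingers measure 114 mm over their backs; the gripper's body (76 mm by 85 mm) begins 54 mm behind the grasp point. The pads swing forward as they close: fully open they stand 13 mm farther back than shut.
Start: joints at [1.222, 0.332, -0.065, 1.46, 0.022, 1.35, -0.088], TCP at [0.2, -0.592, 0.231] pointing down, gripper open.
Joint ranges: [-2.6, 2.6], [-0.5, 2.12], [-1.47, 1.34], [0.16, 2.42], [-1.27, 4.41], [0.06, 2.06], [-2.6, 2.6]. Speed limits (rad/s): [2.22, 2.22, 2.79, 2.79, 3.14, 3.14, 3.14].

## Interface

Orientations are given as a unit quaternion [x, y, z, w].
In Python, from workcell import * gives the robot as it stands. The module is installed in compiled form; this text tells all that it offers.
- The arm moves only by the tool carry_out, never from a script. Its argument "motion" is a list of rows, each an object with "xyz": the shift along the tool's x, y, z in m, a list of three; "angular": the turn, a rotation vector about the tool's x, y, z in degrees, a list of three. A call has 1 to 12 rows; each row is the pose to reach, as a shift and turn from the pose commanded when the call began, along the tool's axes at that moment; what a row does not reach only later rows make up. A row lasts 1/10 s, in which the tool goes at most 50 mm and 8.59 degrees, less where a joint would pass 70% of its speed; a pose out of reach is approached as far as the arm can. A call with a gripper value outside its range is refused whole. "hand" is the opening, from 0 (shut) to 1 (fully open), set as the call begins (left out, the last holds). The fingers move at their own pace and stop on an object; "grip_force" is the grip in N (left out, the last holds). Time passes only in rows, so rows that repeat a pose let the fingers close. It gives the time, the measured TCP pose, the force, the opening and the grip force at its end, in the units of the state.
- get_obs(): the state, without advancing time (a new reading comes with each control period).
- camera(name): name is "side" or "top" or "wrist"; returns a dict with "img" (480x640x3 uint8, red, green, blue), "fx", "fy", "cx", "cy" (pixels), "extrinsics" (4x4, takes a point from camera to world coordinates). Camera axes: x right, y up, looking along -z (the intrinsics and any distortion apply to the point x, -y, -z); pixel columns grow to the right and rows downward; lengths in m; the calibration is good to about 2 mm. A picture is of the moment at which its call begins. There is no depth.
- hand_in(): hands the job in; it is judged then, once.
The state is a dict: "clock": time; "joint_pos": joint angles; "joint_velocities": joint speeds; "tau": joint torques, N m; "position": TCP position; "ee_rot": TCP orientation; "ft_force": force on the tool from outside, world axes, zero at the start; "torque": the same for the moment, N m; "grip_width": opening from 0.0 (shut) to 1.0 (fully open); "grasp_force": force on a finger pad.
Only numpy, scipy, OpenCV 4.12 (cv2) and the standard library are available. Lean on these libraries where they do the work, as an engineer would, in place of code of your own. Each camera call takes 0.05 s, during which the arm holds its last target. There are 200 camera calls.

## Working session

There is one attempt and no reset: what is moved stays moved. The work goes in short steps, Python scripts to look and compute and a tool call to move; the robot and the scene stay as the last step left them, time stands still between calls to the robot, and variables do not carry over. Pictures are saved under pics/ and viewed, at most 14 in all, crops included, and the job is handed in when it is done.

Besides the shell and the picture viewer there is one more tool, called after "Call:" as name([rows], argument=value, ...), one row to a line, values as JSON. carry_out: Moves the arm, as the interface text tells. Its arguments: {"type":"object","properties":{"motion":{"type":"array"},"hand":{"type":"number"},"grip_force":{"type":"number"}},"required":["motion"]}

```bash
mkdir -p pics
cat > h.py <<'E'
from workcell import *
import numpy as np, cv2
from scipy.spatial.transform import Rotation as R
def shot(n,f):
    c=camera(n); cv2.imwrite(f'pics/{f}.png',c['img'][:,:,::-1]); np.savez(f'pics/{f}.npz',**c); return c
def load(f): return dict(np.load(f'pics/{f}.npz'))
def ray(c,u,v,z):
    E=c['extrinsics']; d=E[:3,:3]@np.array([(u-c['cx'])/c['fx'],-(v-c['cy'])/c['fy'],-1]); o=E[:3,3]
    return o+d*(z-o[2])/d[2]
def proj(c,p):
    E=c['extrinsics']; q=E[:3,:3].T@(np.array(p)-E[:3,3]); return np.array([c['cx']+c['fx']*q[0]/-q[2], c['cy']-c['fy']*q[1]/-q[2]])
def rel(p):
    o=get_obs(); return R.from_quat(o['ee_rot']).inv().apply(np.array(p)-o['position'])
E
python3 - <<'E'
from h import *
for n in ['top','side','wrist']:
    c=shot(n,n+'0'); print(n,c['fx'],c['cx'],c['cy'],c['extrinsics'].round(3).tolist(), [k for k in c])
o=get_obs(); print(o)
print(R.from_quat(o['ee_rot']).as_matrix().round(3))
E
```

```text
top 575.4509405745514 328.5900502229903 228.8025293437753 [[0.005, 0.999, -0.048, 0.442], [-1.0, 0.005, -0.004, 0.004], [-0.003, 0.048, 0.999, 1.699], [0.0, 0.0, 0.0, 1.0]] ['img', 'fx', 'fy', 'cx', 'cy', 'extrinsics']
side 534.3447343906918 311.2836519369169 241.00915382302108 [[0.995, 0.071, -0.068, 0.443], [-0.098, 0.733, -0.673, -0.99], [0.002, 0.676, 0.737, 1.224], [0.0, 0.0, 0.0, 1.0]] ['img', 'fx', 'fy', 'cx', 'cy', 'extrinsics']
wrist 371.4179812741067 317.89128163525476 237.93744128764527 [[0.321, 0.909, 0.266, 0.266], [-0.947, 0.309, 0.089, -0.571], [-0.001, -0.28, 0.96, 0.373], [0.0, 0.0, 0.0, 1.0]] ['img', 'fx', 'fy', 'cx', 'cy', 'extrinsics']
{'clock': 0.15, 'joint_pos': array([ 1.22242144,  0.33271527, -0.06468491,  1.46073909,  0.02155863,
        1.34990523, -0.08847513]), 'joint_velocities': array([-5.50607530e-04, -1.43749508e-03,  2.43286312e-05, -3.14251942e-03,
        1.16123591e-03, -1.53865336e-03, -9.35323026e-04]), 'tau': array([ 1.13376493e-03, -6.25826311e+01,  4.94470994e-02, -3.91848671e+01,
        1.64330931e-02,  7.45327998e-03,  4.98532825e-05]), 'position': array([ 0.19994076, -0.59185694,  0.23071024]), 'ee_rot': array([ 9.86761525e-01,  1.62177075e-01, -9.25227604e-05, -5.29056025e-04]), 'ft_force': array([-0.16749795, -0.33072057,  0.35223632]), 'torque': array([-0.05503899,  0.05995057, -0.01746471]), 'grasp_force': 0.0, 'grip_width': 1.000799120943392}
[[ 0.947  0.32  -0.   ]
 [ 0.32  -0.947  0.001]
 [-0.    -0.001 -1.   ]]
```

View pics/top0.png

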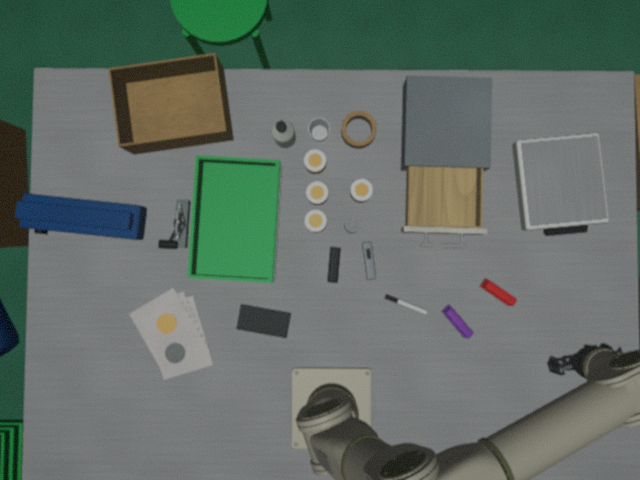

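View pics/side0.png

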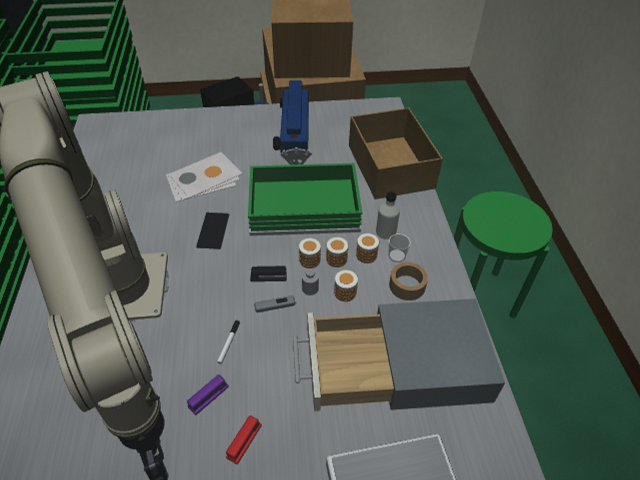

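Run:
```python
from h import *
c=load('top0'); im=c['img']; h=cv2.cvtColor(im,cv2.COLOR_RGB2HSV)
print('rms check brightness', im[150,320],im[219,236],im[264,334],im[255,369])
# tubs: orange blobs
m=cv2.inRange(h,(8,100,100),(25,255,255)); m[:, :295]=0; m[:,380:]=0; m[:110]=0; m[240:]=0
n,l,s,ct=cv2.connectedComponentsWithStats(m)
for i in range(1,n):
    if s[i,4]>40: print('tub',ct[i].round(1),s[i,4],ray(c,*ct[i],.066).round(4))
# crate
m=cv2.inRange(h,(45,120,60),(80,255,255)); m[:140]=0;m[300:]=0; m[:,:150]=0;m[:,300:]=0
q=max(cv2.findContours(m,0,2)[0],key=cv2.contourArea); r=cv2.minAreaRect(q); b=cv2.boxPoints(r)
P=np.array([ray(c,*p,.085) for p in b]); print('crate',b.round(1).tolist(),P.round(4).tolist(),P.mean(0).round(4))
for nm,(x0,y0,x1,y1),hi,z in [('stapler',(320,240,348,290),(180,255,60),.04),('knife',(356,236,382,286),None,.018)]:
    roi=im[y0:y1,x0:x1].astype(int)
    g=roi.sum(2); bg=np.median(g); m=(g<bg*0.8 if nm=='knife' else g<bg*0.5).astype(np.uint8)
    q=max(cv2.findContours(m,0,2)[0],key=cv2.contourArea); r=cv2.minAreaRect(q); b=cv2.boxPoints(r)+[x0,y0]
    P=np.array([ray(c,*p,z) for p in b]);print(nm,b.round(1).tolist(),P[:,:2].round(4).tolist(),P.mean(0).round(4))
a=cv2.resize(im[100:300,295:395],None,fx=4,fy=3.0,interpolation=3)[:,:,::-1]
a=cv2.resize(im[110:290,290:390],None,fx=3.3,fy=3.3,interpolation=3)
b=cv2.resize(im[180:260,140:215],None,fx=5,fy=5,interpolation=3)
o=np.zeros((600,800,3),np.uint8); o[:a.shape[0],:a.shape[1]]=a; o[:b.shape[0],400:400+b.shape[1]]=b
cv2.imwrite('pics/crop0.png',np.minimum(o.astype(int)*1.6,255).astype(np.uint8)[:,:,::-1])
```

```text
rms check brightness [144 146 145] [ 58 145  83] [50 49 53] [54 56 57]
tub [358.6 128.2] 256 [ 0.8089 -0.0742  0.066 ]
tub [314.6 159.7] 109 [0.7173 0.0513 0.066 ]
tub [361.3 189.2] 106 [ 0.6332 -0.0823  0.066 ]
tub [316.7 192. ] 103 [0.6249 0.0446 0.066 ]
tub [315.1 220.1] 102 [0.5444 0.0487 0.066 ]
crate [[187.5, 276.70001220703125], [195.10000610351562, 154.89999389648438], [279.8999938964844, 160.1999969482422], [272.29998779296875, 282.0]] [[0.383, 0.4046, 0.085], [0.7264, 0.3888, 0.085], [0.7124, 0.1489, 0.085], [0.3694, 0.1671, 0.085]] [0.5478 0.2773 0.085 ]
stapler [[327.5, 280.8], [330.4, 247.3], [339.6, 248.1], [336.7, 281.6]] [[0.3716, 0.0127], [0.4677, 0.0048], [0.4655, -0.0216], [0.3694, -0.0136]] [ 0.4185 -0.0044  0.04  ]
knife [[366.0, 258.0], [366.0, 248.0], [370.0, 248.0], [370.0, 258.0]] [[0.4375, -0.0991], [0.4666, -0.099], [0.4667, -0.1107], [0.4375, -0.1107]] [ 0.4521 -0.1049  0.018 ]
```

View pics/crop0.png

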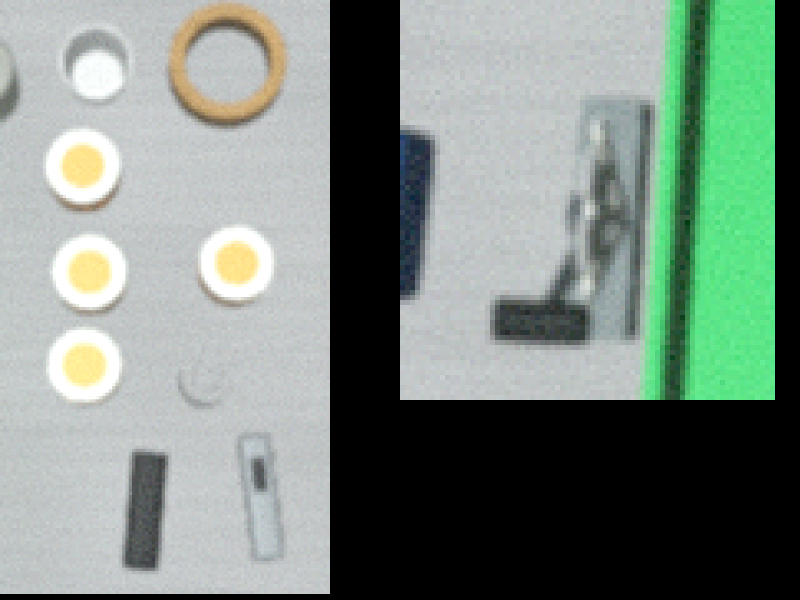

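Run:
```python
from h import *
c=load('top0'); im=c['img']; s=load('side0')
print('grip',ray(c,168,244.4,.148).round(4), 'side proj of est', proj(s,(.4844,.447,.148)), 'top proj',proj(c,(.4844,.447,.148)))
cc=np.array([.549,.282]);a=-.046
for x,y in [(-.17,.115),(.17,.115),(.17,-.115),(-.17,-.115)]:
    p=[cc[0]+x*np.cos(a)-y*np.sin(a),cc[1]+x*np.sin(a)+y*np.cos(a),.085]; print('rim',proj(c,p).round(1),proj(s,p).round(1))
# knife from crop corners (centre of ends)
f=lambda u,v,z:ray(c,290+u/3.3,110+v/3.3,z)[:2].round(4)
print('knife ends',f(254,435,.018),f(267,558,.018)); print('stapler ends',f(149,452,.04),f(141,569,.04)); print('weight top',f(204,370,.06))
print('unit top',[ray(c,*p,.1)[:2].round(4) for p in [(405,77),(491,77),(490,167),(404,165)]])
cv2.imwrite('pics/crop1.png',np.minimum(np.hstack([cv2.resize(im[150:260,395:500],None,fx=3.8,fy=3.8,interpolation=3),cv2.resize(s['img'][300:410,285:390],None,fx=3.8,fy=3.8,interpolation=3)]).astype(int)*1.6,255).astype(np.uint8)[:,:,::-1])
```

```text
grip [0.4718 0.443  0.148 ] side proj of est [280.47951773 141.25298692] top proj [166.60172972 239.71001893]
rim [187.4 276.1] [251.9 166.2]
rim [195.  155.7] [353.9 162.9]
rim [276.2 159.8] [361.9 210.9]
rim [269.5 280.3] [250.2 214.9]
knife ends [ 0.4847 -0.1018] [ 0.3762 -0.1135]
stapler ends [ 0.4688 -0.0088] [ 0.3669 -0.0022]
weight top [ 0.5396 -0.0558]
unit top [array([ 0.9473, -0.2028]), array([ 0.9482, -0.4448]), array([ 0.6933, -0.4398]), array([ 0.6979, -0.1997])]
```

View pics/crop1.png

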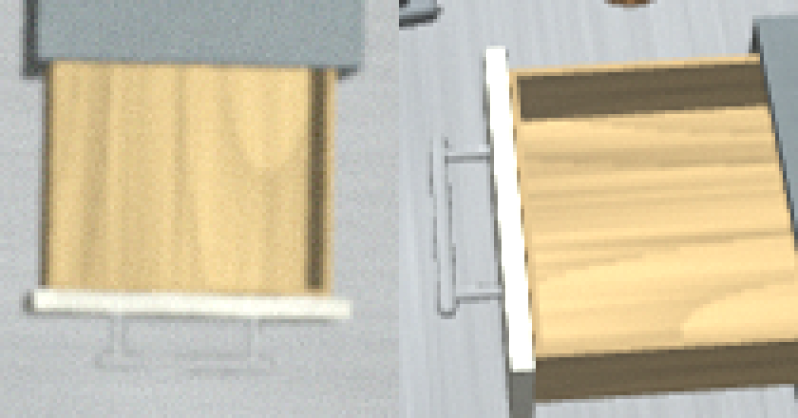

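```bash
cat >> h.py <<'E'
def go(p,yx,show=True):
    """shift (mm) and turn (deg) to TCP p with tool y pointing at world azimuth yx deg, pointing down"""
    o=get_obs(); R0=R.from_quat(o['ee_rot']); t=np.deg2rad(yx)
    y=np.array([np.cos(t),np.sin(t),0]); z=np.array([0,0,-1.]); Rt=R.from_matrix(np.c_[np.cross(y,z),y,z])
    print('xyz',(R0.inv().apply(np.array(p)-o['position'])).round(4),'ang',np.rad2deg((R0.inv()*Rt).as_rotvec()).round(1))
E
python3 - <<'E'
from h import *
go([.5,-.25,.3],-2.6); go([.478,.461,.3],-2.6)
E
```

```text
xyz [ 0.3937 -0.2279 -0.069 ] ang [ -0.1  -0.  -68.7]
xyz [ 0.6004 -0.9086 -0.0683] ang [ -0.1  -0.  -68.7]
```

Call:
carry_out([
  {"xyz": [0.394, -0.228, -0.069], "angular": [0, 0, -68.7]},
  {"xyz": [0.394, -0.228, -0.069], "angular": [0, 0, -68.7]},
  {"xyz": [0.394, -0.228, -0.069], "angular": [0, 0, -68.7]},
  {"xyz": [0.394, -0.228, -0.069], "angular": [0, 0, -68.7]},
  {"xyz": [0.394, -0.228, -0.069], "angular": [0, 0, -68.7]},
  {"xyz": [0.394, -0.228, -0.069], "angular": [0, 0, -68.7]},
  {"xyz": [0.394, -0.228, -0.069], "angular": [0, 0, -68.7]},
  {"xyz": [0.394, -0.228, -0.069], "angular": [0, 0, -68.7]},
  {"xyz": [0.394, -0.228, -0.069], "angular": [0, 0, -68.7]},
  {"xyz": [0.394, -0.228, -0.069], "angular": [0, 0, -68.7]},
  {"xyz": [0.394, -0.228, -0.069], "angular": [0, 0, -68.7]},
  {"xyz": [0.394, -0.228, -0.069], "angular": [0, 0, -68.7]},
], hand=1, grip_force=20)

```text
clock: 1.35
position: [0.4995, -0.2513, 0.2998]
ee_rot: [0.724, 0.69, -0.0, -0.0]
ft_force: [-0.2, -0.5, -0.5]
grip_width: 1.0
grasp_force: 0.0
```

Run:
```python
from h import *
o=get_obs();print(o['position'],o['joint_pos'].round(2)); go([.478,.461,.3],-2.6)
```

```text
[ 0.49947756 -0.2512877   0.29983655] [ 0.8   0.19 -0.48  1.51  0.09  1.46  0.27]
xyz [ 7.105e-01 -5.520e-02 -4.000e-04] ang [-0.1  0.  -0.1]
```

Call:
carry_out([
  {"xyz": [0.71, -0.055, 0]},
  {"xyz": [0.71, -0.055, 0]},
  {"xyz": [0.71, -0.055, 0]},
  {"xyz": [0.71, -0.055, 0]},
  {"xyz": [0.71, -0.055, 0]},
  {"xyz": [0.71, -0.055, 0]},
  {"xyz": [0.71, -0.055, 0]},
  {"xyz": [0.71, -0.055, 0]},
  {"xyz": [0.71, -0.055, 0]},
  {"xyz": [0.71, -0.055, 0]},
  {"xyz": [0.71, -0.055, 0]},
  {"xyz": [0.71, -0.055, 0]},
])

```text
validation failed for argument at $.mo...
```

Run:
```python
from h import *
o=get_obs();print(o['position'],o['joint_pos'].round(2)); go([.478,.461,.22],-2.6); go([.478,.461,.133],-2.6)
shot('wrist','wlev')
c=shot('side','slev')
cv2.imwrite('pics/crop2.png',np.hstack([cv2.resize(load('wlev')['img'],(400,300)),cv2.resize(c['img'][80:230,220:420],(400,300),interpolation=3)])[:,:,::-1])
```

```text
[ 0.49947756 -0.2512877   0.29983655] [ 0.8   0.19 -0.48  1.51  0.09  1.46  0.27]
xyz [ 0.7105 -0.0552  0.0796] ang [-0.1  0.  -0.1]
xyz [ 0.7105 -0.0551  0.1666] ang [-0.1  0.  -0.1]
```

View pics/crop2.png

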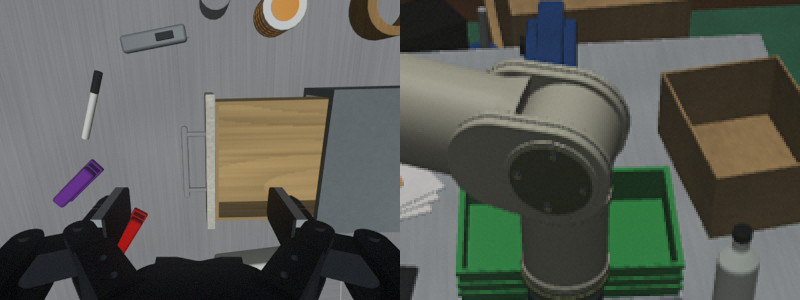

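Call:
carry_out([
  {"xyz": [0.71, -0.055, 0], "angular": [0, 0, 0]},
  {"xyz": [0.71, -0.055, 0], "angular": [0, 0, 0]},
  {"xyz": [0.71, -0.055, 0], "angular": [0, 0, 0]},
  {"xyz": [0.71, -0.055, 0], "angular": [0, 0, 0]},
  {"xyz": [0.71, -0.055, 0], "angular": [0, 0, 0]},
  {"xyz": [0.71, -0.055, 0], "angular": [0, 0, 0]},
  {"xyz": [0.71, -0.055, 0], "angular": [0, 0, 0]},
  {"xyz": [0.71, -0.055, 0], "angular": [0, 0, 0]},
  {"xyz": [0.71, -0.055, 0], "angular": [0, 0, 0]},
  {"xyz": [0.71, -0.055, 0], "angular": [0, 0, 0]},
  {"xyz": [0.71, -0.055, 0], "angular": [0, 0, 0]},
  {"xyz": [0.71, -0.055, 0], "angular": [0, 0, 0]},
])

```text
clock: 2.65
position: [0.4826, 0.3496, 0.3]
ee_rot: [0.725, 0.689, -0.0, 0.001]
ft_force: [0.2, -0.6, 0.1]
grip_width: 1.001
grasp_force: 0.0
```

Run:
```python
from h import *
o=get_obs();print(o['position'],o['joint_pos'].round(2)); go([.478,.461,.22],-2.6); go([.478,.461,.133],-2.6)
c=shot('wrist','wlev1'); cv2.imwrite('pics/crop3.png',c['img'][:,:,::-1])
print(proj(c,(.4718,.443,.148)),proj(c,(.4844,.447,.148)))
```

```text
[0.48257273 0.34963603 0.29998482] [-0.01  0.37 -0.91  1.4   0.29  1.52 -0.95]
xyz [ 0.1111 -0.0102  0.0799] ang [ 0.   0.1 -0.3]
xyz [ 0.1112 -0.0102  0.1669] ang [ 0.   0.1 -0.3]
[298.22419728  97.06665276] [314.87964798  90.42617083]
```

View pics/crop3.png

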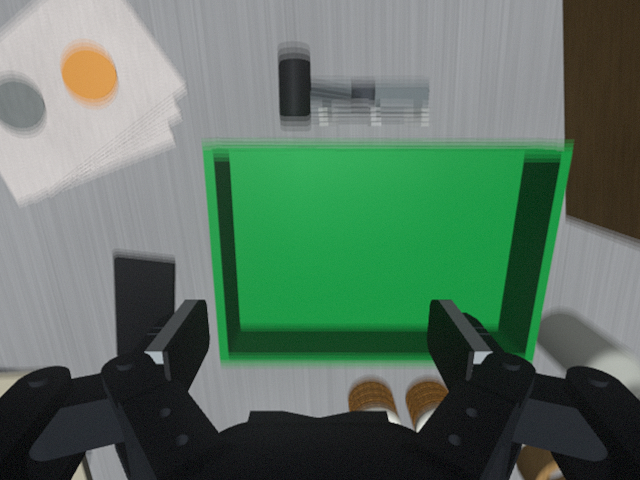

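Call:
carry_out([
  {"xyz": [0.112, -0.017, 0.05], "angular": [0, 0, 0]},
  {"xyz": [0.112, -0.017, 0.05], "angular": [0, 0, 0]},
  {"xyz": [0.112, -0.017, 0.05], "angular": [0, 0, 0]},
  {"xyz": [0.112, -0.017, 0.08], "angular": [0, 0, 0]},
  {"xyz": [0.112, -0.017, 0.11], "angular": [0, 0, 0]},
  {"xyz": [0.112, -0.017, 0.14], "angular": [0, 0, 0]},
  {"xyz": [0.112, -0.017, 0.168], "angular": [0, 0, 0]},
  {"xyz": [0.112, -0.017, 0.168], "angular": [0, 0, 0]},
])

```text
clock: 3.5
position: [0.4699, 0.4588, 0.1279]
ee_rot: [0.724, 0.69, -0.003, 0.001]
ft_force: [-0.1, -0.0, -0.6]
grip_width: 1.003
grasp_force: 0.0
```

Call:
carry_out([
  {"xyz": [0, 0, 0], "angular": [0, 0, 0]},
  {"xyz": [0, 0, 0], "angular": [0, 0, 0]},
  {"xyz": [0, 0, 0], "angular": [0, 0, 0]},
  {"xyz": [0, 0, 0], "angular": [0, 0, 0]},
  {"xyz": [0, 0, 0], "angular": [0, 0, 0]},
  {"xyz": [0, 0, 0], "angular": [0, 0, 0]},
  {"xyz": [0, 0, 0], "angular": [0, 0, 0]},
  {"xyz": [0, 0, 0], "angular": [0, 0, 0]},
], hand=0, grip_force=20)

```text
clock: 4.3
position: [0.4698, 0.4626, 0.1331]
ee_rot: [0.723, 0.691, 0.0, 0.0]
ft_force: [-1.5, -0.9, 5.5]
grip_width: 0.268
grasp_force: 22.2
```

Call:
carry_out([
  {"xyz": [0, 0.01, -0.006], "angular": [0, 0, 0]},
  {"xyz": [0, 0.021, -0.011], "angular": [0, 0, 0]},
  {"xyz": [0, 0.032, -0.015], "angular": [0, 0, 0]},
  {"xyz": [0, 0.044, -0.018], "angular": [0, 0, 0]},
  {"xyz": [0, 0.055, -0.019], "angular": [0, 0, 0]},
  {"xyz": [0, 0.066, -0.02], "angular": [0, 0, 0]},
  {"xyz": [0, 0.066, -0.02], "angular": [0, 0, 0]},
  {"xyz": [0, 0.066, -0.02], "angular": [0, 0, 0]},
  {"xyz": [0, 0.066, -0.02], "angular": [0, 0, 0]},
  {"xyz": [0, 0.066, -0.02], "angular": [0, 0, 0]},
])

```text
clock: 5.3
position: [0.5358, 0.4598, 0.1525]
ee_rot: [0.723, 0.691, 0.001, 0.0]
ft_force: [3.2, 4.9, -0.5]
grip_width: 0.272
grasp_force: 21.1
```

Call:
carry_out([
  {"xyz": [0, 0, 0], "angular": [0, 0, 0]},
  {"xyz": [0, 0, 0], "angular": [0, 0, 0]},
  {"xyz": [0, 0, 0], "angular": [0, 0, 0]},
  {"xyz": [0, 0, -0.02], "angular": [0, 0, 0]},
  {"xyz": [0, 0, -0.05], "angular": [0, 0, 0]},
  {"xyz": [0, 0, -0.1], "angular": [0, 0, 0]},
  {"xyz": [0, 0, -0.15], "angular": [0, 0, 0]},
  {"xyz": [-0.05, 0, -0.15], "angular": [0, 0, 0]},
  {"xyz": [-0.1, 0, -0.15], "angular": [0, 0, 0]},
  {"xyz": [-0.1, 0, -0.15], "angular": [0, 0, 0]},
  {"xyz": [-0.1, 0, -0.15], "angular": [0, 0, 0]},
], hand=1)

```text
clock: 6.4
position: [0.5319, 0.3573, 0.3024]
ee_rot: [0.724, 0.689, -0.0, 0.001]
ft_force: [-0.7, 0.5, -0.0]
grip_width: 1.0
grasp_force: 0.0
```

Run:
```python
from h import *
o=get_obs();print(o['position'],o['joint_pos'].round(2))
c=shot('wrist','wlev2'); cv2.imwrite('pics/crop4.png',c['img'][:300,:,::-1])
for t in (-.15,-.1,0,.1,.15): print(t,proj(c,(.5365+.12*np.sin(t),.4447,.04+.12*np.cos(t))))
print(proj(c,(.5365,.4447,.04)))
```

```text
[0.53185821 0.3572674  0.30240511] [-0.06  0.47 -0.88  1.26  0.36  1.56 -0.94]
-0.15 [294.69845592 104.90441522]
-0.1 [302.83982518 104.42208534]
0 [319.36406836 103.5247931 ]
0.1 [335.89738845 102.73463597]
0.15 [344.04979692 102.38534493]
[318.74721135 111.10798915]
```

View pics/crop4.png

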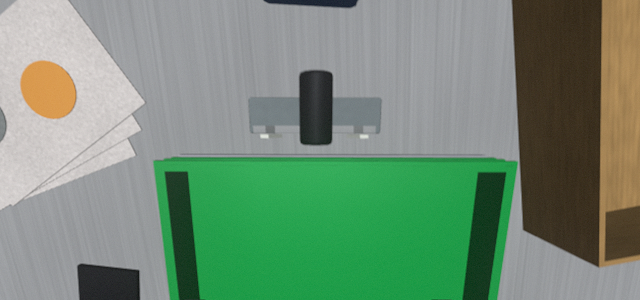

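```bash
cat >> h.py <<'E'
def tubs(f):
    c=shot('top',f); im=c['img']; h=cv2.cvtColor(im,cv2.COLOR_RGB2HSV)
    m=cv2.inRange(h,(8,100,100),(25,255,255)); m[:, :180]=0; m[:,400:]=0; m[:110]=0; m[300:]=0
    n,l,s,ct=cv2.connectedComponentsWithStats(m)
    for i in range(1,n):
        if s[i,4]>30: print('tub',ct[i].round(1),s[i,4],ray(c,*ct[i],.066).round(4),ray(c,*ct[i],.087).round(4))
E
python3 - <<'E'
from h import *
tubs('t1')
c=load('wlev2'); print([ray(c,u,v,.085)[:2].round(4) for u,v in [(156,161),(516,161)]])
go([.717,.051,.25],90)
E
```

```text
tub [200.7 121.8] 1078 [0.8253 0.3788 0.066 ] [0.8204 0.374  0.087 ]
tub [358.8 128.7] 262 [ 0.8073 -0.0748  0.066 ] [ 0.8026 -0.0738  0.087 ]
tub [314.6 159.8] 107 [0.7171 0.0512 0.066 ] [0.7136 0.0506 0.087 ]
tub [361.3 189.3] 108 [ 0.6331 -0.0824  0.066 ] [ 0.6306 -0.0813  0.087 ]
tub [316.7 192. ] 104 [0.6247 0.0447 0.066 ] [0.6224 0.0442 0.087 ]
tub [315.2 220.1] 99 [0.5446 0.0486 0.066 ] [0.5433 0.048  0.087 ]
[array([0.3795, 0.4053]), array([0.7218, 0.3888])]
xyz [-0.3005  0.2001  0.0522] ang [  0.   -0.  -92.6]
```

Call:
carry_out([
  {"xyz": [-0.3, 0.2, 0.052], "angular": [0, 0, -92.6]},
  {"xyz": [-0.3, 0.2, 0.052], "angular": [0, 0, -92.6]},
  {"xyz": [-0.3, 0.2, 0.052], "angular": [0, 0, -92.6]},
  {"xyz": [-0.3, 0.2, 0.052], "angular": [0, 0, -92.6]},
  {"xyz": [-0.3, 0.2, 0.052], "angular": [0, 0, -92.6]},
  {"xyz": [-0.3, 0.2, 0.052], "angular": [0, 0, -92.6]},
  {"xyz": [-0.3, 0.2, 0.052], "angular": [0, 0, -92.6]},
  {"xyz": [-0.3, 0.2, 0.052], "angular": [0, 0, -92.6]},
  {"xyz": [-0.3, 0.2, 0.052], "angular": [0, 0, -92.6]},
  {"xyz": [-0.3, 0.2, 0.052], "angular": [0, 0, -92.6]},
  {"xyz": [-0.3, 0.2, 0.052], "angular": [0, 0, -92.6]},
  {"xyz": [-0.3, 0.2, 0.052], "angular": [0, 0, -92.6]},
])

```text
clock: 7.7
position: [0.7171, 0.0526, 0.2497]
ee_rot: [-0.002, 1.0, 0.001, -0.0]
ft_force: [0.2, 0.2, 0.5]
grip_width: 1.001
grasp_force: 0.0
```

Run:
```python
from h import *
o=get_obs();print(o['position'],o['joint_pos'].round(2))
go([.717,.051,.022],90)
```

```text
[0.71713161 0.05256239 0.24971311] [ 0.42  0.74 -1.03  1.09  0.62  1.61  1.13]
xyz [-1.000e-04 -1.900e-03  2.277e-01] ang [ 0.1 -0.   0.2]
```

Call:
carry_out([
  {"xyz": [0, -0.001, 0.05], "angular": [0, 0, 0]},
  {"xyz": [0, -0.001, 0.1], "angular": [0, 0, 0]},
  {"xyz": [0, -0.001, 0.14], "angular": [0, 0, 0]},
  {"xyz": [0, -0.001, 0.17], "angular": [0, 0, 0]},
  {"xyz": [0, -0.001, 0.2], "angular": [0, 0, 0]},
  {"xyz": [0, -0.001, 0.22], "angular": [0, 0, 0]},
  {"xyz": [0, -0.001, 0.228], "angular": [0, 0, 0]},
  {"xyz": [0, -0.001, 0.228], "angular": [0, 0, 0]},
])

```text
clock: 8.5
position: [0.7169, 0.05, 0.0217]
ee_rot: [0.001, 1.0, 0.0, -0.0]
ft_force: [-0.7, -0.6, 0.0]
grip_width: 1.002
grasp_force: 0.0
```

Call:
carry_out([
  {"xyz": [0, 0, 0], "angular": [0, 0, 0]},
  {"xyz": [0, 0, 0], "angular": [0, 0, 0]},
  {"xyz": [0, 0, 0], "angular": [0, 0, 0]},
  {"xyz": [0, 0, 0], "angular": [0, 0, 0]},
  {"xyz": [0, 0, 0], "angular": [0, 0, 0]},
  {"xyz": [0, 0, 0], "angular": [0, 0, 0]},
  {"xyz": [0, 0, -0.03], "angular": [0, 0, 0]},
  {"xyz": [0, 0, -0.07], "angular": [0, 0, 0]},
  {"xyz": [0, 0, -0.11], "angular": [0, 0, 0]},
  {"xyz": [0, 0, -0.15], "angular": [0, 0, 0]},
  {"xyz": [0, 0, -0.15], "angular": [0, 0, 0]},
], hand=0, grip_force=25)

```text
clock: 9.6
position: [0.7191, 0.0506, 0.1794]
ee_rot: [0.001, 1.0, 0.001, 0.004]
ft_force: [0.3, -0.0, -0.4]
grip_width: 0.744
grasp_force: 28.6
```

Run:
```python
from h import *
go([.662,.277,.18],90);go([.662,.277,.046],90)
```

```text
xyz [ 0.0574  0.2263 -0.0008] ang [ 0.1  0.5 -0.1]
xyz [0.0585 0.2261 0.1332] ang [ 0.1  0.5 -0.1]
```

Call:
carry_out([
  {"xyz": [0.04, 0.02, -0.02], "angular": [0, 0, 0]},
  {"xyz": [0.055, 0.06, -0.02], "angular": [0, 0, 0]},
  {"xyz": [0.055, 0.11, -0.02], "angular": [0, 0, 0]},
  {"xyz": [0.055, 0.16, -0.02], "angular": [0, 0, 0]},
  {"xyz": [0.055, 0.2, 0], "angular": [0, 0, 0]},
  {"xyz": [0.055, 0.226, 0.03], "angular": [0, 0, 0]},
  {"xyz": [0.055, 0.226, 0.06], "angular": [0, 0, 0]},
  {"xyz": [0.055, 0.226, 0.09], "angular": [0, 0, 0]},
  {"xyz": [0.055, 0.226, 0.11], "angular": [0, 0, 0]},
  {"xyz": [0.055, 0.226, 0.12], "angular": [0, 0, 0]},
  {"xyz": [0.055, 0.226, 0.126], "angular": [0, 0, 0]},
  {"xyz": [0.055, 0.226, 0.126], "angular": [0, 0, 0]},
])

```text
clock: 10.8
position: [0.6624, 0.2755, 0.0466]
ee_rot: [0.0, 1.0, 0.0, 0.0]
ft_force: [0.4, 0.1, -1.3]
grip_width: 0.747
grasp_force: 28.8
```

Call:
carry_out([
  {"xyz": [0, 0, 0.001], "angular": [0, 0, 0]},
  {"xyz": [0, 0, 0.001], "angular": [0, 0, 0]},
  {"xyz": [0, 0, 0.001], "angular": [0, 0, 0]},
  {"xyz": [0, 0, 0.001], "angular": [0, 0, 0]},
  {"xyz": [0, 0, -0.03], "angular": [0, 0, 0]},
  {"xyz": [0, 0, -0.07], "angular": [0, 0, 0]},
  {"xyz": [0, 0, -0.12], "angular": [0, 0, 0]},
  {"xyz": [0, 0, -0.15], "angular": [0, 0, 0]},
  {"xyz": [0, 0, -0.15], "angular": [0, 0, 0]},
], hand=1)

```text
clock: 11.7
position: [0.6634, 0.2771, 0.2023]
ee_rot: [0.0, 1.0, 0.002, 0.003]
ft_force: [-0.1, -0.2, -0.8]
grip_width: 0.997
grasp_force: 0.0
```

Run:
```python
from h import *
print(get_obs()['position']);tubs('t2')
```

```text
[0.66344755 0.27714625 0.20227499]
tub [205.2 117.5] 529 [0.8379 0.3659 0.066 ] [0.8328 0.3613 0.087 ]
tub [358.7 128.5] 270 [ 0.808  -0.0744  0.066 ] [ 0.8033 -0.0734  0.087 ]
tub [361.4 189.2] 109 [ 0.6333 -0.0825  0.066 ] [ 0.6309 -0.0814  0.087 ]
tub [316.7 192. ] 104 [0.6246 0.0447 0.066 ] [0.6223 0.0442 0.087 ]
tub [315.1 220.1] 102 [0.5444 0.0487 0.066 ] [0.5431 0.0482 0.087 ]
```

Call:
carry_out([
  {"xyz": [0.037, -0.05, 0], "angular": [0, 0, 0]},
  {"xyz": [0.037, -0.1, 0], "angular": [0, 0, 0]},
  {"xyz": [0.037, -0.15, 0], "angular": [0, 0, 0]},
  {"xyz": [0.037, -0.2, 0], "angular": [0, 0, 0]},
  {"xyz": [0.037, -0.232, 0.02], "angular": [0, 0, 0]},
  {"xyz": [0.037, -0.232, 0.06], "angular": [0, 0, 0]},
  {"xyz": [0.037, -0.232, 0.09], "angular": [0, 0, 0]},
  {"xyz": [0.037, -0.232, 0.12], "angular": [0, 0, 0]},
  {"xyz": [0.037, -0.232, 0.15], "angular": [0, 0, 0]},
  {"xyz": [0.037, -0.232, 0.168], "angular": [0, 0, 0]},
  {"xyz": [0.037, -0.232, 0.174], "angular": [0, 0, 0]},
  {"xyz": [0.037, -0.232, 0.174], "angular": [0, 0, 0]},
])

```text
clock: 12.95
position: [0.6248, 0.0437, 0.0219]
ee_rot: [0.0, 1.0, 0.0, -0.0]
ft_force: [-0.1, 0.2, 0.0]
grip_width: 1.001
grasp_force: 0.0
```

Call:
carry_out([
  {"xyz": [0, 0, 0], "angular": [0, 0, 0]},
  {"xyz": [0, 0, 0], "angular": [0, 0, 0]},
  {"xyz": [0, 0, 0], "angular": [0, 0, 0]},
  {"xyz": [0, 0, 0], "angular": [0, 0, 0]},
  {"xyz": [0, 0, 0], "angular": [0, 0, 0]},
  {"xyz": [0, 0, 0], "angular": [0, 0, 0]},
  {"xyz": [0, 0, -0.03], "angular": [0, 0, 0]},
  {"xyz": [0, 0, -0.07], "angular": [0, 0, 0]},
  {"xyz": [0, 0, -0.11], "angular": [0, 0, 0]},
  {"xyz": [0, 0, -0.15], "angular": [0, 0, 0]},
  {"xyz": [0, 0, -0.15], "angular": [0, 0, 0]},
], hand=0, grip_force=25)

```text
clock: 14.05
position: [0.6273, 0.0447, 0.1784]
ee_rot: [0.0, 1.0, 0.0, 0.004]
ft_force: [0.1, 0.7, -2.2]
grip_width: 0.742
grasp_force: 29.1
```

Call:
carry_out([
  {"xyz": [0.02, 0.04, 0], "angular": [0, 0, 0]},
  {"xyz": [0.04, 0.08, 0], "angular": [0, 0, 0]},
  {"xyz": [0.04, 0.13, 0], "angular": [0, 0, 0]},
  {"xyz": [0.04, 0.18, 0], "angular": [0, 0, 0]},
  {"xyz": [0.04, 0.22, 0], "angular": [0, 0, 0]},
  {"xyz": [0.04, 0.235, 0.03], "angular": [0, 0, 0]},
  {"xyz": [0.04, 0.235, 0.06], "angular": [0, 0, 0]},
  {"xyz": [0.04, 0.235, 0.09], "angular": [0, 0, 0]},
  {"xyz": [0.04, 0.235, 0.11], "angular": [0, 0, 0]},
  {"xyz": [0.04, 0.235, 0.12], "angular": [0, 0, 0]},
  {"xyz": [0.04, 0.235, 0.126], "angular": [0, 0, 0]},
  {"xyz": [0.04, 0.235, 0.126], "angular": [0, 0, 0]},
])

```text
clock: 15.25
position: [0.5854, 0.2786, 0.0465]
ee_rot: [0.0, 1.0, 0.0, 0.0]
ft_force: [0.3, -0.0, -1.7]
grip_width: 0.745
grasp_force: 29.1
```

Call:
carry_out([
  {"xyz": [0, 0, 0.001], "angular": [0, 0, 0]},
  {"xyz": [0, 0, 0.001], "angular": [0, 0, 0]},
  {"xyz": [0, 0, 0.001], "angular": [0, 0, 0]},
  {"xyz": [0, 0, 0.001], "angular": [0, 0, 0]},
  {"xyz": [0, 0, -0.03], "angular": [0, 0, 0]},
  {"xyz": [0, 0, -0.07], "angular": [0, 0, 0]},
  {"xyz": [0, 0, -0.12], "angular": [0, 0, 0]},
  {"xyz": [0, 0, -0.15], "angular": [0, 0, 0]},
  {"xyz": [0, 0, -0.15], "angular": [0, 0, 0]},
], hand=1)

```text
clock: 16.15
position: [0.5865, 0.2803, 0.2016]
ee_rot: [0.0, 1.0, 0.002, 0.003]
ft_force: [-0.5, 1.0, 0.6]
grip_width: 1.0
grasp_force: 0.0
```

Run:
```python
from h import *
print(get_obs()['position']);tubs('t3')
```

```text
[0.58647902 0.28030033 0.2016143 ]
tub [200.8 121.9] 1089 [0.8251 0.3785 0.066 ] [0.8201 0.3737 0.087 ]
tub [358.7 128.9] 256 [ 0.8068 -0.0745  0.066 ] [ 0.8021 -0.0735  0.087 ]
tub [234.5 177.8] 113 [0.6643 0.2797 0.066 ] [0.6614 0.2762 0.087 ]
tub [361.3 189.3] 108 [ 0.6331 -0.0824  0.066 ] [ 0.6306 -0.0813  0.087 ]
tub [315.1 220.1] 101 [0.5445 0.0487 0.066 ] [0.5432 0.0482 0.087 ]
```

Call:
carry_out([
  {"xyz": [0.04, -0.05, 0], "angular": [0, 0, 0]},
  {"xyz": [0.04, -0.1, 0], "angular": [0, 0, 0]},
  {"xyz": [0.04, -0.15, 0], "angular": [0, 0, 0]},
  {"xyz": [0.04, -0.2, 0], "angular": [0, 0, 0]},
  {"xyz": [0.04, -0.231, 0.02], "angular": [0, 0, 0]},
  {"xyz": [0.04, -0.231, 0.06], "angular": [0, 0, 0]},
  {"xyz": [0.04, -0.231, 0.09], "angular": [0, 0, 0]},
  {"xyz": [0.04, -0.231, 0.12], "angular": [0, 0, 0]},
  {"xyz": [0.04, -0.231, 0.15], "angular": [0, 0, 0]},
  {"xyz": [0.04, -0.231, 0.168], "angular": [0, 0, 0]},
  {"xyz": [0.04, -0.231, 0.174], "angular": [0, 0, 0]},
  {"xyz": [0.04, -0.231, 0.174], "angular": [0, 0, 0]},
])

```text
clock: 17.4
position: [0.5447, 0.0478, 0.0219]
ee_rot: [0.0, 1.0, 0.0, -0.0]
ft_force: [-0.2, 0.9, 1.2]
grip_width: 0.998
grasp_force: 0.0
```

Call:
carry_out([
  {"xyz": [0, 0, 0], "angular": [0, 0, 0]},
  {"xyz": [0, 0, 0], "angular": [0, 0, 0]},
  {"xyz": [0, 0, 0], "angular": [0, 0, 0]},
  {"xyz": [0, 0, 0], "angular": [0, 0, 0]},
  {"xyz": [0, 0, 0], "angular": [0, 0, 0]},
  {"xyz": [0, 0, 0], "angular": [0, 0, 0]},
  {"xyz": [0, 0, -0.03], "angular": [0, 0, 0]},
  {"xyz": [0, 0, -0.07], "angular": [0, 0, 0]},
  {"xyz": [0, 0, -0.11], "angular": [0, 0, 0]},
  {"xyz": [0, 0, -0.15], "angular": [0, 0, 0]},
  {"xyz": [0, 0, -0.15], "angular": [0, 0, 0]},
], hand=0, grip_force=25)

```text
clock: 18.5
position: [0.5474, 0.0486, 0.1776]
ee_rot: [0.0, 1.0, -0.0, 0.004]
ft_force: [0.7, 1.1, -2.0]
grip_width: 0.741
grasp_force: 29.2
```

Call:
carry_out([
  {"xyz": [0.02, 0.04, 0], "angular": [0, 0, 0]},
  {"xyz": [0.036, 0.08, 0], "angular": [0, 0, 0]},
  {"xyz": [0.036, 0.13, 0], "angular": [0, 0, 0]},
  {"xyz": [0.036, 0.18, 0], "angular": [0, 0, 0]},
  {"xyz": [0.036, 0.22, 0], "angular": [0, 0, 0]},
  {"xyz": [0.036, 0.235, 0.03], "angular": [0, 0, 0]},
  {"xyz": [0.036, 0.235, 0.06], "angular": [0, 0, 0]},
  {"xyz": [0.036, 0.235, 0.09], "angular": [0, 0, 0]},
  {"xyz": [0.036, 0.235, 0.11], "angular": [0, 0, 0]},
  {"xyz": [0.036, 0.235, 0.12], "angular": [0, 0, 0]},
  {"xyz": [0.036, 0.235, 0.126], "angular": [0, 0, 0]},
  {"xyz": [0.036, 0.235, 0.126], "angular": [0, 0, 0]},
])

```text
clock: 19.7
position: [0.5092, 0.2826, 0.0462]
ee_rot: [0.0, 1.0, -0.0, -0.0]
ft_force: [0.5, 0.7, -1.5]
grip_width: 0.74
grasp_force: 29.2
```

Call:
carry_out([
  {"xyz": [0, 0, 0.001], "angular": [0, 0, 0]},
  {"xyz": [0, 0, 0.001], "angular": [0, 0, 0]},
  {"xyz": [0, 0, 0.001], "angular": [0, 0, 0]},
  {"xyz": [0, 0, 0.001], "angular": [0, 0, 0]},
  {"xyz": [0, 0, -0.03], "angular": [0, 0, 0]},
  {"xyz": [0, 0, -0.07], "angular": [0, 0, 0]},
  {"xyz": [0, 0, -0.12], "angular": [0, 0, 0]},
  {"xyz": [0, 0, -0.15], "angular": [0, 0, 0]},
  {"xyz": [0, 0, -0.15], "angular": [0, 0, 0]},
], hand=1)

```text
clock: 20.6
position: [0.5105, 0.2844, 0.201]
ee_rot: [0.0, 1.0, 0.002, 0.003]
ft_force: [0.6, -1.2, -0.4]
grip_width: 1.0
grasp_force: 0.0
```

Run:
```python
from h import *
print(get_obs()['position']);tubs('t4')
```

```text
[0.51053012 0.28435159 0.20100652]
tub [200.7 121.9] 1083 [0.8252 0.3786 0.066 ] [0.8202 0.3738 0.087 ]
tub [358.6 128.3] 265 [ 0.8084 -0.0742  0.066 ] [ 0.8037 -0.0732  0.087 ]
tub [234.7 177.7] 110 [0.6645 0.2789 0.066 ] [0.6617 0.2754 0.087 ]
tub [361.3 189.2] 108 [ 0.6332 -0.0823  0.066 ] [ 0.6308 -0.0812  0.087 ]
tub [233.2 205.1] 104 [0.5861 0.2823 0.066 ] [0.5843 0.2787 0.087 ]
```

Call:
carry_out([
  {"xyz": [-0.017, -0.047, 0], "angular": [0, 0, 0]},
  {"xyz": [-0.033, -0.094, 0], "angular": [0, 0, 0]},
  {"xyz": [-0.049, -0.14, 0], "angular": [0, 0, 0]},
  {"xyz": [-0.066, -0.187, 0], "angular": [0, 0, 0]},
  {"xyz": [-0.083, -0.234, 0], "angular": [0, 0, 0]},
  {"xyz": [-0.1, -0.28, 0], "angular": [0, 0, 0]},
  {"xyz": [-0.112, -0.32, 0], "angular": [0, 0, 0]},
  {"xyz": [-0.124, -0.366, 0], "angular": [0, 0, 0]},
  {"xyz": [-0.124, -0.366, 0], "angular": [0, 0, 0]},
])

```text
clock: 21.55
position: [0.6333, -0.0924, 0.1937]
ee_rot: [0.006, 1.0, -0.001, -0.001]
ft_force: [-1.1, 0.2, 0.3]
grip_width: 1.0
grasp_force: 0.0
```

Call:
carry_out([
  {"xyz": [0, 0, 0.05], "angular": [0, 0, 0]},
  {"xyz": [0, 0, 0.09], "angular": [0, 0, 0]},
  {"xyz": [0, 0, 0.12], "angular": [0, 0, 0]},
  {"xyz": [0, 0, 0.15], "angular": [0, 0, 0]},
  {"xyz": [0, 0, 0.168], "angular": [0, 0, 0]},
  {"xyz": [0, 0, 0.174], "angular": [0, 0, 0]},
  {"xyz": [0, 0, 0.174], "angular": [0, 0, 0]},
])

```text
clock: 22.25
position: [0.6327, -0.0832, 0.0219]
ee_rot: [0.0, 1.0, 0.0, -0.0]
ft_force: [-0.1, 0.2, 0.1]
grip_width: 1.001
grasp_force: 0.0
```

Call:
carry_out([
  {"xyz": [0, 0, 0], "angular": [0, 0, 0]},
  {"xyz": [0, 0, 0], "angular": [0, 0, 0]},
  {"xyz": [0, 0, 0], "angular": [0, 0, 0]},
  {"xyz": [0, 0, 0], "angular": [0, 0, 0]},
  {"xyz": [0, 0, 0], "angular": [0, 0, 0]},
  {"xyz": [0, 0, 0], "angular": [0, 0, 0]},
  {"xyz": [0, 0, -0.03], "angular": [0, 0, 0]},
  {"xyz": [0, 0, -0.07], "angular": [0, 0, 0]},
  {"xyz": [0, 0, -0.11], "angular": [0, 0, 0]},
  {"xyz": [0, 0, -0.15], "angular": [0, 0, 0]},
  {"xyz": [0, 0, -0.15], "angular": [0, 0, 0]},
], hand=0, grip_force=25)

```text
clock: 23.35
position: [0.6354, -0.0828, 0.1786]
ee_rot: [0.0, 1.0, -0.001, 0.004]
ft_force: [0.5, 0.9, -1.6]
grip_width: 0.74
grasp_force: 28.9
```

Call:
carry_out([
  {"xyz": [0.022, 0.04, -0.01], "angular": [0, 0, 0]},
  {"xyz": [0.044, 0.08, -0.01], "angular": [0, 0, 0]},
  {"xyz": [0.066, 0.12, -0.01], "angular": [0, 0, 0]},
  {"xyz": [0.088, 0.16, -0.01], "angular": [0, 0, 0]},
  {"xyz": [0.11, 0.2, -0.01], "angular": [0, 0, 0]},
  {"xyz": [0.132, 0.24, -0.01], "angular": [0, 0, 0]},
  {"xyz": [0.154, 0.28, -0.01], "angular": [0, 0, 0]},
  {"xyz": [0.176, 0.32, -0.01], "angular": [0, 0, 0]},
  {"xyz": [0.19, 0.35, -0.01], "angular": [0, 0, 0]},
  {"xyz": [0.201, 0.369, 0], "angular": [0, 0, 0]},
  {"xyz": [0.201, 0.369, 0.01], "angular": [0, 0, 0]},
  {"xyz": [0.201, 0.369, 0.01], "angular": [0, 0, 0]},
])

```text
clock: 24.55
position: [0.4315, 0.2851, 0.1609]
ee_rot: [-0.0, 1.0, -0.001, -0.001]
ft_force: [0.6, 0.0, -1.9]
grip_width: 0.739
grasp_force: 28.9
```

Call:
carry_out([
  {"xyz": [0, 0, 0.03], "angular": [0, 0, 0]},
  {"xyz": [0, 0, 0.06], "angular": [0, 0, 0]},
  {"xyz": [0, 0, 0.085], "angular": [0, 0, 0]},
  {"xyz": [0, 0, 0.105], "angular": [0, 0, 0]},
  {"xyz": [0, 0, 0.116], "angular": [0, 0, 0]},
  {"xyz": [0, 0, 0.116], "angular": [0, 0, 0]},
])

```text
clock: 25.15
position: [0.4326, 0.2846, 0.0456]
ee_rot: [0.001, 1.0, -0.0, -0.0]
ft_force: [0.3, 0.1, -1.3]
grip_width: 0.741
grasp_force: 29.6
```

Call:
carry_out([
  {"xyz": [0, 0, 0.001], "angular": [0, 0, 0]},
  {"xyz": [0, 0, 0.001], "angular": [0, 0, 0]},
  {"xyz": [0, 0, 0.001], "angular": [0, 0, 0]},
  {"xyz": [0, 0, 0.001], "angular": [0, 0, 0]},
  {"xyz": [0, 0, -0.03], "angular": [0, 0, 0]},
  {"xyz": [0, 0, -0.07], "angular": [0, 0, 0]},
  {"xyz": [0, 0, -0.12], "angular": [0, 0, 0]},
  {"xyz": [0, 0, -0.16], "angular": [0, 0, 0]},
  {"xyz": [0, 0, -0.2], "angular": [0, 0, 0]},
  {"xyz": [0, 0, -0.25], "angular": [0, 0, 0]},
  {"xyz": [0, 0, -0.25], "angular": [0, 0, 0]},
], hand=1)

```text
clock: 26.25
position: [0.4334, 0.2878, 0.3022]
ee_rot: [0.0, 1.0, 0.002, 0.004]
ft_force: [0.7, 0.3, -0.9]
grip_width: 1.002
grasp_force: 0.0
```

Run:
```python
from h import *
o=get_obs();print(o['position'],o['joint_pos'].round(2))
go([.536,.37,.3],-2.6)
```

```text
[0.43338146 0.28780852 0.30220228] [ 0.47  0.29 -1.35  1.58  0.29  1.49  0.68]
xyz [-0.1026  0.0822  0.0032] ang [ 0.5  0.1 92.6]
```

Call:
carry_out([
  {"xyz": [-0.102, 0.072, 0], "angular": [0, 0, 92.6]},
  {"xyz": [-0.102, 0.072, 0], "angular": [0, 0, 92.6]},
  {"xyz": [-0.102, 0.072, 0], "angular": [0, 0, 92.6]},
  {"xyz": [-0.102, 0.072, 0], "angular": [0, 0, 92.6]},
  {"xyz": [-0.102, 0.072, 0], "angular": [0, 0, 92.6]},
  {"xyz": [-0.102, 0.072, 0], "angular": [0, 0, 92.6]},
  {"xyz": [-0.102, 0.072, 0], "angular": [0, 0, 92.6]},
  {"xyz": [-0.102, 0.072, 0], "angular": [0, 0, 92.6]},
  {"xyz": [-0.102, 0.072, 0], "angular": [0, 0, 92.6]},
  {"xyz": [-0.102, 0.072, 0], "angular": [0, 0, 92.6]},
  {"xyz": [-0.102, 0.072, 0], "angular": [0, 0, 92.6]},
  {"xyz": [-0.102, 0.072, 0], "angular": [0, 0, 92.6]},
])

```text
clock: 27.45
position: [0.5341, 0.3577, 0.2962]
ee_rot: [0.724, 0.69, -0.0, 0.0]
ft_force: [-0.7, 1.2, 0.6]
grip_width: 0.998
grasp_force: 0.0
```

Run:
```python
from h import *
o=get_obs();print(o['position'],o['joint_pos'].round(2)); tubs('t5')
c=shot('wrist','wlev3'); cv2.imwrite('pics/crop5.png',np.hstack([cv2.resize(c['img'],(480,360)),load('t5')['img'][120:300,160:320].repeat(2,0).repeat(2,1)])[:,:,::-1])
go([.5365,.462,.153],-2.6)
```

```text
[0.5340739  0.35773815 0.29624676] [-0.08  0.47 -0.86  1.27  0.35  1.55 -0.93]
tub [200.8 121.9] 1079 [0.8252 0.3785 0.066 ] [0.8203 0.3737 0.087 ]
tub [358.9 128.6] 282 [ 0.8078 -0.075   0.066 ] [ 0.8031 -0.074   0.087 ]
tub [234.7 177.6] 111 [0.6649 0.2791 0.066 ] [0.6621 0.2756 0.087 ]
tub [233.4 205. ] 106 [0.5865 0.2818 0.066 ] [0.5846 0.2782 0.087 ]
tub [231.4 232.2] 104 [0.509  0.2864 0.066 ] [0.5081 0.2827 0.087 ]
xyz [ 0.1043 -0.002   0.1432] ang [0.  0.  0.2]
```

View pics/crop5.png

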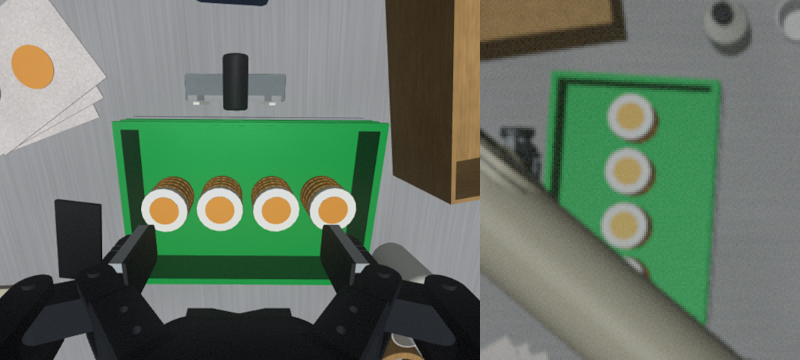

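Call:
carry_out([
  {"xyz": [0.05, -0.001, 0], "angular": [0, 0, 0]},
  {"xyz": [0.104, -0.001, 0], "angular": [0, 0, 0]},
  {"xyz": [0.104, -0.001, 0], "angular": [0, 0, 0]},
  {"xyz": [0.104, -0.001, 0.04], "angular": [0, 0, 0]},
  {"xyz": [0.104, -0.001, 0.07], "angular": [0, 0, 0]},
  {"xyz": [0.104, -0.001, 0.1], "angular": [0, 0, 0]},
  {"xyz": [0.104, -0.001, 0.125], "angular": [0, 0, 0]},
  {"xyz": [0.104, -0.001, 0.141], "angular": [0, 0, 0]},
  {"xyz": [0.104, -0.001, 0.141], "angular": [0, 0, 0]},
])

```text
clock: 28.45
position: [0.5375, 0.4605, 0.1529]
ee_rot: [0.723, 0.691, -0.002, -0.0]
ft_force: [0.0, -0.7, 0.2]
grip_width: 1.0
grasp_force: 0.0
```

Call:
carry_out([
  {"xyz": [0, 0, 0], "angular": [0, 0, 0]},
  {"xyz": [0, 0, 0], "angular": [0, 0, 0]},
  {"xyz": [0, 0, 0], "angular": [0, 0, 0]},
  {"xyz": [0, 0, 0], "angular": [0, 0, 0]},
  {"xyz": [0, 0, 0], "angular": [0, 0, 0]},
  {"xyz": [0, 0, 0], "angular": [0, 0, 0]},
  {"xyz": [0, 0, 0], "angular": [0, 0, 0]},
  {"xyz": [0, 0, 0], "angular": [0, 0, 0]},
], hand=0, grip_force=20)

```text
clock: 29.25
position: [0.5381, 0.4619, 0.1562]
ee_rot: [0.723, 0.691, 0.001, -0.0]
ft_force: [-0.1, -1.2, 5.6]
grip_width: 0.268
grasp_force: 21.3
```

Call:
carry_out([
  {"xyz": [0, 0.012, 0.001], "angular": [0, 0, 0]},
  {"xyz": [0, 0.024, 0.003], "angular": [0, 0, 0]},
  {"xyz": [0, 0.036, 0.006], "angular": [0, 0, 0]},
  {"xyz": [0, 0.046, 0.01], "angular": [0, 0, 0]},
  {"xyz": [0, 0.054, 0.013], "angular": [0, 0, 0]},
  {"xyz": [0, 0.056, 0.014], "angular": [0, 0, 0]},
  {"xyz": [0, 0.056, 0.014], "angular": [0, 0, 0]},
  {"xyz": [0, 0.056, 0.014], "angular": [0, 0, 0]},
  {"xyz": [0, 0.056, 0.014], "angular": [0, 0, 0]},
])

```text
clock: 30.15
position: [0.5936, 0.4591, 0.1408]
ee_rot: [0.723, 0.691, -0.0, 0.0]
ft_force: [-2.2, 3.8, -5.8]
grip_width: 0.266
grasp_force: 20.3
```

Call:
carry_out([
  {"xyz": [0, 0, 0], "angular": [0, 0, 0]},
  {"xyz": [0, 0, 0], "angular": [0, 0, 0]},
  {"xyz": [0, 0, 0], "angular": [0, 0, 0]},
  {"xyz": [0, 0, -0.02], "angular": [0, 0, 0]},
  {"xyz": [0, 0, -0.05], "angular": [0, 0, 0]},
  {"xyz": [0, 0, -0.1], "angular": [0, 0, 0]},
  {"xyz": [0, 0, -0.15], "angular": [0, 0, 0]},
  {"xyz": [-0.05, -0.03, -0.15], "angular": [0, 0, 0]},
  {"xyz": [-0.1, -0.05, -0.15], "angular": [0, 0, 0]},
  {"xyz": [-0.1, -0.05, -0.15], "angular": [0, 0, 0]},
  {"xyz": [-0.1, -0.05, -0.15], "angular": [0, 0, 0]},
], hand=1)

```text
clock: 31.25
position: [0.54, 0.3588, 0.2924]
ee_rot: [0.724, 0.69, 0.0, 0.002]
ft_force: [-0.2, 0.1, 0.1]
grip_width: 1.001
grasp_force: 0.0
```

Run:
```python
from h import *
o=get_obs();print(o['position'],o['joint_pos'].round(2))
c=shot('wrist','wlev4'); cv2.imwrite('pics/crop6.png',c['img'][:360,:,::-1])
for t in (.35,.45,.55): print(t,proj(c,(.5365+.12*np.sin(t),.4447,.04+.12*np.cos(t))))
go([.5,.02,.3],90)
```

```text
[0.53998163 0.35878701 0.29235524] [-0.08  0.49 -0.86  1.26  0.37  1.55 -0.93]
0.35 [365.3112499  103.16332886]
0.45 [379.69844112 102.81799398]
0.55 [392.63437442 102.61771007]
xyz [-0.3419 -0.0237 -0.0077] ang [  0.1   0.1 -92.7]
```

View pics/crop6.png

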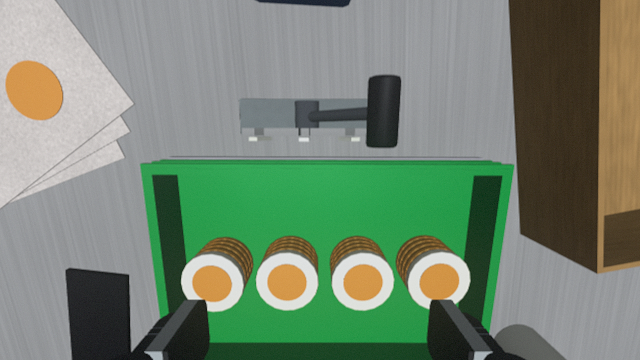

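Run:
```python
from h import *
c=shot('top','t6'); im=c['img']; 
for nm,(x0,y0,x1,y1),z in [('stapler',(320,240,348,290),.04),('knife',(352,234,386,288),.018)]:
    g=im[y0:y1,x0:x1].astype(int); bg=np.median(g,axis=(0,1)); d=np.abs(g-bg).sum(2)
    m=(d>(110 if nm=='stapler' else 30)).astype(np.uint8); 
    m=cv2.morphologyEx(m,cv2.MORPH_OPEN,np.ones((2,2))) 
    q=np.vstack([k for k in cv2.findContours(m,0,2)[0] if cv2.contourArea(k)>25]); r=cv2.minAreaRect(q); b=cv2.boxPoints(r)+[x0,y0]
    P=np.array([ray(c,*p,z) for p in b]);print(nm,P[:,:2].round(4).tolist(),P.mean(0).round(4))
go([.418,-.006,.2],85.7)
```

```text
stapler [[0.3668, 0.0122], [0.4676, 0.0039], [0.4651, -0.0271], [0.3643, -0.0187]] [ 0.4159 -0.0074  0.04  ]
knife [[0.4834, -0.0872], [0.4872, -0.118], [0.4145, -0.1267], [0.4107, -0.0959]] [ 0.4489 -0.107   0.018 ]
xyz [-0.3727 -0.1047  0.0917] ang [  0.1   0.  -88.4]
```

Call:
carry_out([
  {"xyz": [-0.373, -0.106, 0.05], "angular": [0, 0, -88.7]},
  {"xyz": [-0.373, -0.106, 0.05], "angular": [0, 0, -88.7]},
  {"xyz": [-0.373, -0.106, 0.05], "angular": [0, 0, -88.7]},
  {"xyz": [-0.373, -0.106, 0.05], "angular": [0, 0, -88.7]},
  {"xyz": [-0.373, -0.106, 0.05], "angular": [0, 0, -88.7]},
  {"xyz": [-0.373, -0.106, 0.05], "angular": [0, 0, -88.7]},
  {"xyz": [-0.373, -0.106, 0.05], "angular": [0, 0, -88.7]},
  {"xyz": [-0.373, -0.106, 0.05], "angular": [0, 0, -88.7]},
  {"xyz": [-0.373, -0.106, 0.05], "angular": [0, 0, -88.7]},
  {"xyz": [-0.373, -0.106, 0.09], "angular": [0, 0, -88.7]},
  {"xyz": [-0.373, -0.106, 0.09], "angular": [0, 0, -88.7]},
  {"xyz": [-0.373, -0.106, 0.09], "angular": [0, 0, -88.7]},
])

```text
clock: 32.55
position: [0.4165, -0.0059, 0.2008]
ee_rot: [0.031, 1.0, 0.0, -0.0]
ft_force: [-1.1, -0.2, 1.3]
grip_width: 0.999
grasp_force: 0.0
```

Run:
```python
from h import *
o=get_obs();print(o['position'],o['joint_pos'].round(2))
go([.416,-.007,.01],85.3)
# drawer measurement
c=load('t6')
P=lambda u,v,z:ray(c,395+u/3.8,150+v/3.8,z)[:2].round(4)
print('front top edge',P(30,291,.088),P(350,301,.088),'handle ends',P(105,362,.062),P(258,362,.062))
c=load('wlev'); print('wrist: front top corners',ray(c,336,150,.088).round(4),ray(c,336,366,.088).round(4),'handle',ray(c,298,206,.062).round(4),ray(c,300,310,.062).round(4),'unit edge',ray(c,527,155,.1).round(4))
```

```text
[ 0.41650573 -0.00588424  0.20082815] [ 0.77 -0.1  -0.8   1.98 -0.07  1.23  1.5 ]
xyz [ 0.0002 -0.0013  0.1908] ang [ 0.  -0.1  1.2]
front top edge [ 0.5261 -0.1979] [ 0.5199 -0.4336] handle ends [ 0.4745 -0.2572] [ 0.4751 -0.3716]
wrist: front top corners [ 0.5177 -0.2007  0.088 ] [ 0.5101 -0.4333  0.088 ] handle [ 0.4775 -0.2571  0.062 ] [ 0.4725 -0.3765  0.062 ] unit edge [ 0.689  -0.2124  0.1   ]
```

Call:
carry_out([
  {"xyz": [0, 0, 0.04], "angular": [0, 0, 0.8]},
  {"xyz": [0, 0, 0.08], "angular": [0, 0, 0.8]},
  {"xyz": [0, 0, 0.12], "angular": [0, 0, 0.8]},
  {"xyz": [0, 0, 0.15], "angular": [0, 0, 0.8]},
  {"xyz": [0, 0, 0.175], "angular": [0, 0, 0.8]},
  {"xyz": [0, 0, 0.19], "angular": [0, 0, 0.8]},
  {"xyz": [0, 0, 0.19], "angular": [0, 0, 0.8]},
])

```text
clock: 33.25
position: [0.416, -0.0047, 0.0098]
ee_rot: [0.04, 0.999, 0.001, -0.001]
ft_force: [-1.1, 0.2, 0.7]
grip_width: 1.006
grasp_force: 0.0
```

Call:
carry_out([
  {"xyz": [0, 0, 0], "angular": [0, 0, 0]},
  {"xyz": [0, 0, 0], "angular": [0, 0, 0]},
  {"xyz": [0, 0, 0], "angular": [0, 0, 0]},
  {"xyz": [0, 0, 0], "angular": [0, 0, 0]},
  {"xyz": [0, 0, 0], "angular": [0, 0, 0]},
  {"xyz": [0, 0, 0], "angular": [0, 0, 0]},
  {"xyz": [0, 0, 0], "angular": [0, 0, 0]},
  {"xyz": [0, 0, -0.04], "angular": [0, 0, 0]},
  {"xyz": [0, 0, -0.08], "angular": [0, 0, 0]},
  {"xyz": [0, 0, -0.13], "angular": [0, 0, 0]},
  {"xyz": [0, 0, -0.18], "angular": [0, 0, 0]},
  {"xyz": [0, 0, -0.18], "angular": [0, 0, 0]},
], hand=0, grip_force=40)

```text
clock: 34.45
position: [0.4195, -0.0063, 0.1974]
ee_rot: [0.041, 0.999, -0.001, 0.005]
ft_force: [0.3, -0.4, -2.1]
grip_width: 0.298
grasp_force: 40.6
```

Run:
```python
from h import *
o=get_obs();print(o['position'],o['joint_pos'].round(2))
go([.605,-.271,.18],88.5);go([.605,-.271,.034],88.5)
```

```text
[ 0.41950702 -0.00626016  0.19735599] [ 0.82 -0.1  -0.85  1.98 -0.07  1.22  1.48]
xyz [-0.2065 -0.2485  0.02  ] ang [-0.2  0.6 -3.2]
xyz [-0.2051 -0.2481  0.166 ] ang [-0.2  0.6 -3.2]
```

Call:
carry_out([
  {"xyz": [-0.032, -0.038, 0], "angular": [0, 0, -3.2]},
  {"xyz": [-0.064, -0.077, 0], "angular": [0, 0, -3.2]},
  {"xyz": [-0.096, -0.115, 0], "angular": [0, 0, -3.2]},
  {"xyz": [-0.128, -0.154, 0], "angular": [0, 0, -3.2]},
  {"xyz": [-0.16, -0.192, 0], "angular": [0, 0, -3.2]},
  {"xyz": [-0.19, -0.23, 0], "angular": [0, 0, -3.2]},
  {"xyz": [-0.206, -0.248, 0], "angular": [0, 0, -3.2]},
  {"xyz": [-0.206, -0.248, 0], "angular": [0, 0, -3.2]},
  {"xyz": [-0.206, -0.248, 0], "angular": [0, 0, -3.2]},
])

```text
clock: 35.35
position: [0.601, -0.2701, 0.1902]
ee_rot: [0.013, 1.0, 0.001, -0.001]
ft_force: [0.4, 1.1, -1.8]
grip_width: 0.298
grasp_force: 40.4
```

Run:
```python
from h import *
o=get_obs();print(o['position']); go([.605,-.271,.034],88.5)
c=shot('side','s2'); w=shot('top','t7')
cv2.imwrite('pics/crop7.png',np.hstack([cv2.resize(c['img'][240:440,260:460],(500,500),interpolation=3),np.zeros((500,1,3),np.uint8)])[:,:,::-1])
```

```text
[ 0.60096109 -0.27007959  0.19018001]
xyz [-0.0043 -0.001   0.1562] ang [ 0.1 -0.1 -0. ]
```

View pics/crop7.png

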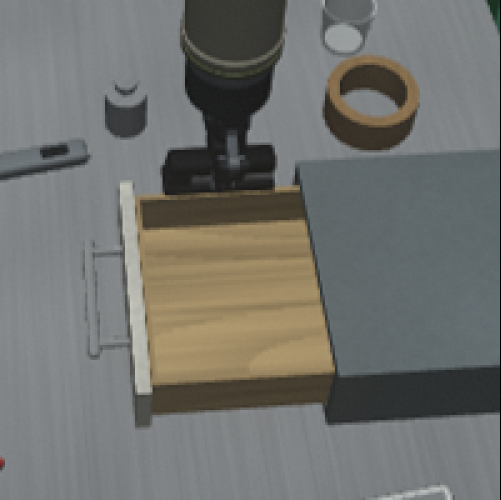

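Call:
carry_out([
  {"xyz": [-0.004, -0.001, 0.04], "angular": [0, 0, 0]},
  {"xyz": [-0.004, -0.001, 0.08], "angular": [0, 0, 0]},
  {"xyz": [-0.004, -0.001, 0.11], "angular": [0, 0, 0]},
  {"xyz": [-0.004, -0.001, 0.13], "angular": [0, 0, 0]},
  {"xyz": [-0.004, -0.001, 0.145], "angular": [0, 0, 0]},
  {"xyz": [-0.004, -0.001, 0.153], "angular": [0, 0, 0]},
  {"xyz": [-0.004, -0.001, 0.155], "angular": [0, 0, 0]},
  {"xyz": [-0.004, -0.001, 0.155], "angular": [0, 0, 0]},
])

```text
clock: 36.25
position: [0.6056, -0.2716, 0.0371]
ee_rot: [0.013, 1.0, -0.0, 0.0]
ft_force: [-0.2, 0.6, -2.1]
grip_width: 0.303
grasp_force: 40.4
```

Call:
carry_out([
  {"xyz": [0, 0, 0], "angular": [0, 0, 0]},
  {"xyz": [0, 0, 0], "angular": [0, 0, 0]},
  {"xyz": [0, 0, 0], "angular": [0, 0, 0]},
  {"xyz": [0, 0, 0], "angular": [0, 0, 0]},
  {"xyz": [0, 0, -0.03], "angular": [0, 0, 0]},
  {"xyz": [0, 0, -0.07], "angular": [0, 0, 0]},
  {"xyz": [0, 0, -0.12], "angular": [0, 0, 0]},
  {"xyz": [0, 0, -0.16], "angular": [0, 0, 0]},
  {"xyz": [0, 0, -0.16], "angular": [0, 0, 0]},
], hand=0.58)

```text
clock: 37.15
position: [0.608, -0.272, 0.2034]
ee_rot: [0.013, 1.0, -0.002, 0.005]
ft_force: [-0.0, -0.4, -0.3]
grip_width: 0.578
grasp_force: 0.0
```

Run:
```python
from h import *
o=get_obs();print(o['position']); 
c=shot('top','t8'); s=shot('side','s3')
cv2.imwrite('pics/crop8.png',np.minimum(np.hstack([cv2.resize(c['img'][150:290,330:500],(510,420),interpolation=3)]).astype(int)*1.5,255).astype(np.uint8)[:,:,::-1])
go([.4305,-.1077,.2],96.2)
```

```text
[ 0.60797697 -0.27198913  0.20339112]
xyz [ 0.1795  0.1593 -0.0031] ang [-0.1  0.1 -7.7]
```

View pics/crop8.png

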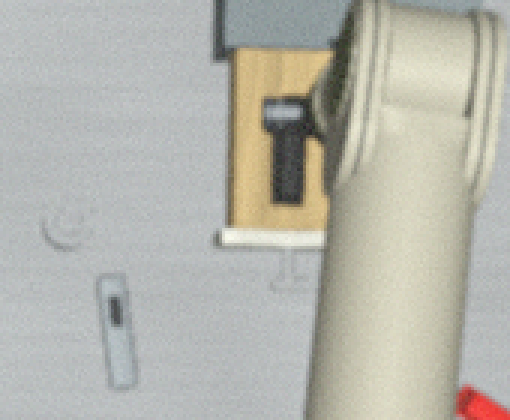

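Call:
carry_out([
  {"xyz": [0.036, 0.032, 0], "angular": [0, 0, -7.7]},
  {"xyz": [0.072, 0.064, 0], "angular": [0, 0, -7.7]},
  {"xyz": [0.108, 0.096, 0], "angular": [0, 0, -7.7]},
  {"xyz": [0.144, 0.128, 0], "angular": [0, 0, -7.7]},
  {"xyz": [0.177, 0.159, 0], "angular": [0, 0, -7.7]},
  {"xyz": [0.177, 0.159, 0], "angular": [0, 0, -7.7]},
  {"xyz": [0.177, 0.159, 0.04], "angular": [0, 0, -7.7]},
  {"xyz": [0.177, 0.159, 0.08], "angular": [0, 0, -7.7]},
  {"xyz": [0.177, 0.159, 0.12], "angular": [0, 0, -7.7]},
  {"xyz": [0.177, 0.159, 0.14], "angular": [0, 0, -7.7]},
  {"xyz": [0.177, 0.159, 0.14], "angular": [0, 0, -7.7]},
], hand=1)

```text
clock: 38.35
position: [0.4299, -0.1072, 0.0529]
ee_rot: [-0.054, 0.999, 0.002, -0.003]
ft_force: [0.3, -0.3, 1.3]
grip_width: 1.003
grasp_force: 0.0
```

Run:
```python
from h import *
o=get_obs();print(o['position']); go([.4305,-.1077,.004],96.2)
```

```text
[ 0.42987882 -0.10716588  0.0529312 ]
xyz [-0.0008 -0.0008  0.0489] ang [ 0.2 -0.3 -0. ]
```

Call:
carry_out([
  {"xyz": [0, 0, 0.02], "angular": [0, 0, 0]},
  {"xyz": [0, 0, 0.035], "angular": [0, 0, 0]},
  {"xyz": [0, 0, 0.044], "angular": [0, 0, 0]},
  {"xyz": [0, 0, 0.048], "angular": [0, 0, 0]},
  {"xyz": [0, 0, 0.048], "angular": [0, 0, 0]},
  {"xyz": [0, 0, 0.048], "angular": [0, 0, 0]},
])

```text
clock: 38.95
position: [0.433, -0.1081, 0.009]
ee_rot: [-0.054, 0.999, -0.0, 0.0]
ft_force: [-0.6, -0.6, -0.7]
grip_width: 1.002
grasp_force: 0.0
```

Call:
carry_out([
  {"xyz": [0, 0, 0], "angular": [0, 0, 0]},
  {"xyz": [0, 0, 0], "angular": [0, 0, 0]},
  {"xyz": [0, 0, 0], "angular": [0, 0, 0]},
  {"xyz": [0, 0, 0], "angular": [0, 0, 0]},
  {"xyz": [0, 0, 0], "angular": [0, 0, 0]},
  {"xyz": [0, 0, 0], "angular": [0, 0, 0]},
  {"xyz": [0, 0, 0], "angular": [0, 0, 0]},
  {"xyz": [0, 0, -0.04], "angular": [0, 0, 0]},
  {"xyz": [0, 0, -0.08], "angular": [0, 0, 0]},
  {"xyz": [0, 0, -0.13], "angular": [0, 0, 0]},
  {"xyz": [0, 0, -0.18], "angular": [0, 0, 0]},
  {"xyz": [0, 0, -0.18], "angular": [0, 0, 0]},
], hand=0, grip_force=40)

```text
clock: 40.15
position: [0.4356, -0.1083, 0.1942]
ee_rot: [-0.054, 0.999, -0.002, 0.004]
ft_force: [0.1, -0.9, -2.4]
grip_width: 0.312
grasp_force: 40.1
```

Run:
```python
from h import *
o=get_obs();print(o['position']); go([.603,-.365,.185],88.5)
```

```text
[ 0.43561461 -0.10834477  0.19417504]
xyz [-0.1387 -0.2731  0.0117] ang [-0.3  0.5  7.7]
```

Call:
carry_out([
  {"xyz": [-0.02, -0.04, 0], "angular": [0, 0, 7.7]},
  {"xyz": [-0.04, -0.08, 0], "angular": [0, 0, 7.7]},
  {"xyz": [-0.06, -0.12, 0], "angular": [0, 0, 7.7]},
  {"xyz": [-0.08, -0.16, 0], "angular": [0, 0, 7.7]},
  {"xyz": [-0.1, -0.2, 0], "angular": [0, 0, 7.7]},
  {"xyz": [-0.12, -0.24, 0], "angular": [0, 0, 7.7]},
  {"xyz": [-0.138, -0.273, 0], "angular": [0, 0, 7.7]},
  {"xyz": [-0.138, -0.273, 0], "angular": [0, 0, 7.7]},
  {"xyz": [-0.138, -0.273, 0], "angular": [0, 0, 7.7]},
])

```text
clock: 41.05
position: [0.599, -0.3644, 0.1866]
ee_rot: [0.014, 1.0, 0.001, -0.001]
ft_force: [0.2, 0.8, -1.6]
grip_width: 0.312
grasp_force: 40.1
```

Run:
```python
from h import *
o=get_obs();print(o['position']); go([.603,-.365,.034],88.5)
```

```text
[ 0.59897037 -0.3643607   0.18656345]
xyz [-0.0043 -0.0008  0.1526] ang [ 0.1 -0.1 -0.1]
```

Call:
carry_out([
  {"xyz": [-0.004, -0.001, 0.04], "angular": [0, 0, 0]},
  {"xyz": [-0.004, -0.001, 0.08], "angular": [0, 0, 0]},
  {"xyz": [-0.004, -0.001, 0.11], "angular": [0, 0, 0]},
  {"xyz": [-0.004, -0.001, 0.13], "angular": [0, 0, 0]},
  {"xyz": [-0.004, -0.001, 0.145], "angular": [0, 0, 0]},
  {"xyz": [-0.004, -0.001, 0.15], "angular": [0, 0, 0]},
  {"xyz": [-0.004, -0.001, 0.15], "angular": [0, 0, 0]},
  {"xyz": [-0.004, -0.001, 0.15], "angular": [0, 0, 0]},
])

```text
clock: 41.85
position: [0.6037, -0.3657, 0.0398]
ee_rot: [0.013, 1.0, -0.0, 0.001]
ft_force: [0.6, 0.4, -0.5]
grip_width: 0.316
grasp_force: 40.1
```

Call:
carry_out([
  {"xyz": [0, 0, 0], "angular": [0, 0, 0]},
  {"xyz": [0, 0, 0], "angular": [0, 0, 0]},
  {"xyz": [0, 0, 0], "angular": [0, 0, 0]},
  {"xyz": [0, 0, 0], "angular": [0, 0, 0]},
  {"xyz": [0, 0, -0.03], "angular": [0, 0, 0]},
  {"xyz": [0, 0, -0.07], "angular": [0, 0, 0]},
  {"xyz": [0, 0, -0.12], "angular": [0, 0, 0]},
  {"xyz": [0, 0, -0.15], "angular": [0, 0, 0]},
  {"xyz": [0, 0, -0.15], "angular": [0, 0, 0]},
], hand=0.58)

```text
clock: 42.75
position: [0.6052, -0.3662, 0.1944]
ee_rot: [0.014, 1.0, -0.002, 0.004]
ft_force: [0.4, 0.1, -1.1]
grip_width: 0.579
grasp_force: 0.0
```

Run:
```python
from h import *
o=get_obs();print(o['position']); go([.41,-.314,.19],88.5)
```

```text
[ 0.60520397 -0.3661868   0.1943676 ]
xyz [0.1966 0.0469 0.0027] ang [-0.2  0.4 -0. ]
```

Call:
carry_out([
  {"xyz": [0.05, 0.012, 0], "angular": [0, 0, 0]},
  {"xyz": [0.1, 0.024, 0], "angular": [0, 0, 0]},
  {"xyz": [0.15, 0.036, 0], "angular": [0, 0, 0]},
  {"xyz": [0.194, 0.047, 0], "angular": [0, 0, 0]},
  {"xyz": [0.194, 0.047, 0], "angular": [0, 0, 0]},
  {"xyz": [0.194, 0.047, 0.03], "angular": [0, 0, 0]},
  {"xyz": [0.194, 0.047, 0.07], "angular": [0, 0, 0]},
  {"xyz": [0.194, 0.047, 0.11], "angular": [0, 0, 0]},
  {"xyz": [0.194, 0.047, 0.14], "angular": [0, 0, 0]},
  {"xyz": [0.194, 0.047, 0.14], "angular": [0, 0, 0]},
], hand=0)

```text
clock: 43.75
position: [0.4081, -0.3116, 0.0445]
ee_rot: [0.013, 1.0, 0.002, -0.002]
ft_force: [0.1, -0.5, 0.3]
grip_width: -0.004
grasp_force: 0.0
```

Run:
```python
from h import *
o=get_obs();print(o['position'],o['joint_pos'].round(2)); 
c=shot('side','s4')
cv2.imwrite('pics/crop9.png',cv2.resize(c['img'][240:440,230:460],(690,600),interpolation=3)[:,:,::-1])
```

```text
[ 0.40811817 -0.31158967  0.04454253] [ 1.2   0.38 -0.73  1.91  0.31  0.97  1.87]
```

View pics/crop9.png

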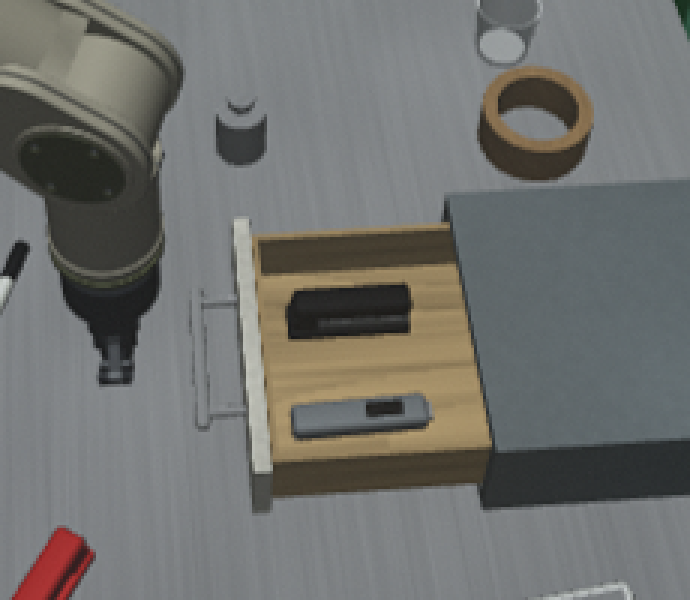

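Call:
carry_out([
  {"xyz": [-0.03, 0, 0], "angular": [0, 0, 0]},
  {"xyz": [-0.045, 0, 0], "angular": [0, 0, 0]},
  {"xyz": [-0.06, 0, 0], "angular": [0, 0, 0]},
  {"xyz": [-0.075, 0, 0], "angular": [0, 0, 0]},
  {"xyz": [-0.09, 0, 0], "angular": [0, 0, 0]},
  {"xyz": [-0.105, 0, 0], "angular": [0, 0, 0]},
  {"xyz": [-0.12, 0, 0], "angular": [0, 0, 0]},
  {"xyz": [-0.135, 0, 0], "angular": [0, 0, 0]},
  {"xyz": [-0.15, 0, 0], "angular": [0, 0, 0]},
  {"xyz": [-0.165, 0, 0], "angular": [0, 0, 0]},
  {"xyz": [-0.18, 0, 0], "angular": [0, 0, 0]},
  {"xyz": [-0.195, 0, 0], "angular": [0, 0, 0]},
])

```text
clock: 45.0
position: [0.6065, -0.319, 0.0508]
ee_rot: [0.014, 1.0, -0.0, 0.001]
ft_force: [-1.8, 2.0, 0.7]
grip_width: 0.002
grasp_force: 0.8
```

Call:
carry_out([
  {"xyz": [-0.005, 0, 0], "angular": [0, 0, 0]},
  {"xyz": [-0.01, 0, 0], "angular": [0, 0, 0]},
  {"xyz": [-0.015, 0, 0], "angular": [0, 0, 0]},
  {"xyz": [-0.018, 0, 0], "angular": [0, 0, 0]},
  {"xyz": [-0.018, 0, 0], "angular": [0, 0, 0]},
])

```text
clock: 45.5
position: [0.6235, -0.3192, 0.0485]
ee_rot: [0.013, 1.0, -0.0, 0.0]
ft_force: [-0.2, 0.4, 0.8]
grip_width: 0.002
grasp_force: 0.0
```

Call:
carry_out([
  {"xyz": [-0.003, 0, 0], "angular": [0, 0, 0]},
  {"xyz": [-0.006, 0, 0], "angular": [0, 0, 0]},
  {"xyz": [-0.009, 0, 0], "angular": [0, 0, 0]},
  {"xyz": [-0.009, 0, 0], "angular": [0, 0, 0]},
])

```text
clock: 45.9
position: [0.6269, -0.3198, 0.0477]
ee_rot: [0.014, 1.0, 0.0, -0.006]
ft_force: [-28.0, 4.1, 17.2]
grip_width: 0.001
grasp_force: 14.2
```

Run:
```python
from h import *
o=get_obs();print(o['position'],o['ft_force'])
c=shot('side','s5')
cv2.imwrite('pics/crop10.png',cv2.resize(c['img'][280:420,330:510],(720,560),interpolation=3)[:,:,::-1])
```

```text
[ 0.62693239 -0.31981815  0.04766527] [-28.04355062   4.14571811  17.18366149]
```

View pics/crop10.png

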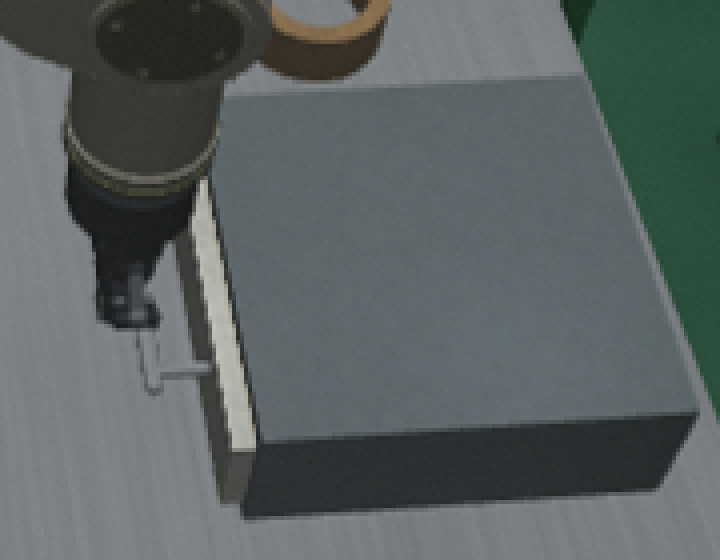

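Call:
carry_out([
  {"xyz": [0.02, 0, 0], "angular": [0, 0, 0]},
  {"xyz": [0.06, 0, 0], "angular": [0, 0, 0]},
  {"xyz": [0.1, 0, 0], "angular": [0, 0, 0]},
  {"xyz": [0.13, 0, 0], "angular": [0, 0, 0]},
  {"xyz": [0.13, 0, -0.05], "angular": [0, 0, 0]},
  {"xyz": [0.13, 0, -0.1], "angular": [0, 0, 0]},
  {"xyz": [0.13, 0, -0.15], "angular": [0, 0, 0]},
  {"xyz": [0.13, 0, -0.15], "angular": [0, 0, 0]},
  {"xyz": [0.13, 0, -0.15], "angular": [0, 0, 0]},
])

```text
clock: 46.85
position: [0.5029, -0.3163, 0.1998]
ee_rot: [0.013, 1.0, -0.001, 0.001]
ft_force: [0.1, 0.5, -0.2]
grip_width: 0.001
grasp_force: 0.0
```

Run:
```python
from h import *
tubs('t9'); c=load('t9'); s=shot('side','s6')
cv2.imwrite('pics/crop11.png',np.hstack([cv2.resize(c['img'][60:300,130:510],(475,300)),cv2.resize(s['img'][130:430,240:510],(270,300))])[:,:,::-1])
```

```text
tub [200.8 121.9] 1086 [0.8252 0.3784 0.066 ] [0.8203 0.3736 0.087 ]
tub [358.5 128.5] 267 [ 0.8079 -0.0738  0.066 ] [ 0.8032 -0.0728  0.087 ]
tub [234.8 177.7] 110 [0.6645 0.2789 0.066 ] [0.6617 0.2754 0.087 ]
tub [233.4 204.9] 102 [0.5867 0.2817 0.066 ] [0.5848 0.2781 0.087 ]
tub [231.4 232.1] 103 [0.5091 0.2863 0.066 ] [0.5083 0.2827 0.087 ]
tub [230.1 259.4] 101 [0.4317 0.289  0.066 ] [0.4319 0.2854 0.087 ]
```

View pics/crop11.png

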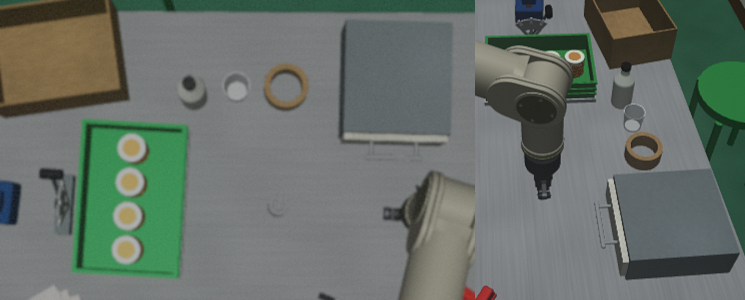

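The four tubs stand in the crate, the lever is in the far notch, the drawer is shut, and the bystanders are where they were.

```bash
python3 -c "
from workcell import *
print(hand_in())"
```

```text
the job is handed in; nothing more can be done
None
```

I handed the job in at about 47 s on the robot's clock; the hand-in gave no verdict, but the last pictures show all four sealed tubs upright in the crate, the lever in the far notch, the stapler and knife shut in the drawer, and the bystanders where they started.

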